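# Pack the airbrush kit: palette wells-down, paints in their pockets

## Robot

A 7-joint arm with a two-finger parallel gripper is mounted at the origin on the work surface. World frame = base frame: x ahead of the robot, y to its left, z up, the work surface at z = 0. Lengths are in m, angles in rad, forces in N, time in s.
With the tool pointing down it reaches from about 0.35 to 0.9 m from the base axis. Payload 8.1 kg.
Tool frame: the origin (TCP) lies midway between the tips of the shut fingers; the grasp point (between the pads) lies 19 mm behind it; z points along the fingers, y is the line along which they close (so a half turn about z gives the same grasp; the last joint's range is limited). The gripper opens to 92 mm and grips with 3 to 60 N. Pads are 19 mm wide; open, the fingers measure 130 mm over their backs; the gripper's body (75 mm by 190 mm) begins 47 mm behind the grasp point.
Start: joints at [1.222, 0.434, 0.025, 1.573, -0.012, 1.134, -0.075], TCP at [0.152, -0.606, 0.227] pointing down, gripper open.
Joint ranges: [-2.62, 2.62], [-0.44, 2.09], [-1.27, 1.32], [0.08, 2.57], [-1.32, 4.46], [0.12, 2], [-2.74, 2.74]. Speed limits (rad/s): [2.22, 2.22, 3.01, 3.01, 3.14, 3.14, 3.14].

## Interface

Orientations are given as a rotation vector (axis times angle).
In Python, from cell import observe, cams, job gives the robot as it stands. The module is installed in compiled form; this text tells all that it offers.
- The arm moves only by the tool step_arm, never from a script. Its argument "steps" is a list of rows, each a list of 6 numbers: the shift along the world's x, y, z in mm, then the turn, a rotation vector about the world's x, y, z in rad. In form: [[dx, dy, dz, rx, ry, rz], ...]. A call has 1 to 20 rows; each row shifts and turns the commanded pose from where the row before left it; what a row does not reach is not made up. A row lasts 1/12 s, in which the tool goes at most 41.7 mm and 7.16 degrees, less where a joint would pass 70% of its speed; a pose out of reach is approached as far as the arm can. A call with a gripper value outside its range is refused whole. "gripper" is the opening, from 0 (shut) to 1 (fully open), set as the call begins (left out, the last holds). The fingers move at their own pace and stop on an object; "force" is the grip in N (left out, the last holds). Time passes only in rows, so rows that do not move let the fingers close. It gives the time, the measured TCP pose, the force, the opening and the grip force at its end, in the units of the state.
- observe(): the state, without advancing time (a new reading comes with each control period).
- cams.get_image(name): name is "scene" or "side" or "wrist"; returns the picture (420x560x3 uint8, red, green, blue); there is no depth.
- cams.get_calibration(name): a dict with "fov_y" (degrees; the focal length in pixels is half the picture's height over the tangent of half this angle, whatever the lens; pixels are square), "cx", "cy" (the principal point, pixels), "dist_coeffs" ([k1, k2, p1, p2, k3] as OpenCV has them; the pictures are not rectified), "world_to_cam" (4x4, takes a point from world to camera coordinates). Camera axes: x right, y up, looking along -z (the intrinsics and any distortion apply to the point x, -y, -z); pixel columns grow to the right and rows downward; lengths in m; the calibration is good to about 2 mm. A picture is of the moment at which its call begins: read the wrist's pose just before it. get_calibration takes no time and is no camera call; for the wrist camera it gives the pose at the moment of the call.
- job.sign_off(): hands the job in; it is judged then, once.
The state is a dict: "clock": time; "joints": joint angles; "dq": joint speeds; "joint_efforts": joint torques, N m; "position": TCP position; "ee_rot": TCP orientation; "force": force on the tool from outside, world axes, zero at the start; "ft_torque": the same for the moment, N m; "width": opening from 0.0 (shut) to 1.0 (fully open); "gripper_force": force on a finger pad.
Only numpy, scipy, OpenCV 4.12 (cv2) and the standard library are available. Lean on these libraries where they do the work, as an engineer would, in place of code of your own. Each camera call takes 0.05 s, during which the arm holds its last target. There are 200 camera calls.

## Task

Pack the airbrush kit: take the palette off the draining rack and lay it in its recess in the lilac box with the wells facing down, lying flat and fully home, without letting it flop over. Put the red and the blue paint bottle upright, caps up, into the two empty square pockets beside it, one in each, right to the bottom. Leave the green paint bottle where it is.

Things in the scene. Friction and masses are not known exactly. Their poses are not given: they have to be found in the camera images.
- palette: white palette, tray 110 (x) x 56 (y) x 22 mm, 0.11 kg: flat orange base, three open wells (4 mm rim) on the other side. Origin: centre of the orange base; z points from base out through the wells (rim at 22 mm). Starts leaning on the rack, 70 deg to the table, x down the slope (lower end x = +55), base to the rack's -x and a little up. Wells-down means z straight down.
- rack: fixed steel draining rack, foot 150 x 90 mm. Back rest 52 mm wide, 70 deg to the table, behind the palette; ledge under its lower end, 70 mm wide, with a front lip 10 mm up the slope, 4 mm off the orange base: draw the palette 12 mm or more up the slope to free it. Its long edges are free. Origin on the table, 100 mm below the palette's origin; open side to -x.
- kit_box: fixed lilac box with cream insert, 164 (x) x 216 (y) mm, flat deck 52 mm high. Palette recess in its +y half, long side along x; row of three square bottle pockets along x in its -y half. Origin: centre of its underside on the table, z up.
- palette_recess (a point): centre of the recess floor, 42 mm above the table, 10 mm below the deck. Recess 120 (box x) x 64 (box y) mm, 5 mm clear of the palette at each end and 4 mm at each side; finger notches at its middle, 50 mm long in x and equally deep, widen it to 112 mm in y. Axes as the box's; either end of the palette may go to either end. The seated palette stands 12 mm above the deck.
- pocket0 (a point): centre of the floor of the square pocket at the -x end of the row, 12 mm above the table; it holds the green bottle
- pocket1 (a point): centre of the floor of the middle pocket, empty: 42 x 42 mm, 40 mm deep, floor 12 mm above the table; the pockets are 52 mm apart along the box's x
- pocket2 (a point): centre of the floor of the pocket at the +x end of the row, empty, like pocket1
- red_bottle: dropper bottle of paint, 88 mm tall and standing: red body 36 mm in diameter up to 50 mm, a shoulder, then a black cap 22 mm in diameter from 58 to 88 mm height; origin at the centre of its underside, z up through the cap; 0.06 kg
- blue_bottle: dropper bottle of paint, 88 mm tall and standing: blue body 36 mm in diameter up to 50 mm, a shoulder, then a black cap 22 mm in diameter from 58 to 88 mm height; origin at the centre of its underside, z up through the cap; 0.06 kg
- green_bottle: dropper bottle of paint, 88 mm tall and standing: green body 36 mm in diameter up to 50 mm, a shoulder, then a black cap 22 mm in diameter from 58 to 88 mm height; origin at the centre of its underside, z up through the cap; already in pocket0; leave it there
Mind the look-alikes: they are no part of the job. Of the things shaped like the red_bottle, the red one is meant. Leave any yellow look-alike of the palette alone.

How it is judged:
By the outcome, as a careful person would: the job done as asked, in the order asked, and still so for the second after the job is handed in, with the robot touching nothing.
It also fails if it takes over 72 s, if anything falls off the work surface, if the arm or the gripper's body presses on something with over 40 N, if the wrist force passes 120 N, or if a joint passes its speed limit or range.

## Working session

There is one attempt and no reset: what is moved stays moved. The work goes in short steps, Python scripts to look and compute and a tool call to move; the robot and the scene stay as the last step left them, time stands still between calls to the robot, and variables do not carry over. Pictures are saved under pics/ and viewed, at most 10 in all, crops included, and the job is handed in when it is done.

Besides the shell and the picture viewer there is one more tool, called after "Call:" as a command line: name --pt "numbers of a row" for each row, then --argument value for the rest. step_arm: Moves the arm, as the interface text tells. Its arguments: {"type":"object","properties":{"steps":{"type":"array","items":{"type":"array","items":{"type":"number"}}},"gripper":{"type":"number"},"force":{"type":"number"}},"required":["steps"]}

```bash
mkdir -p pics; python3 - <<'E'
from cell import observe,cams
import cv2,numpy as np
s=observe();print(s)
for n in("scene","side"):
    im=cams.get_image(n);cv2.imwrite(f"pics/{n}0.png",im[:,:,::-1])
    c=cams.get_calibration(n);print(n,c)
E
```

```text
{'clock': 0.0, 'joints': array([ 1.22238426,  0.4352127 ,  0.02498655,  1.57412082, -0.01159531,
        1.13396748, -0.07510479]), 'dq': array([-0.00104403, -0.00028066, -0.00126991,  0.00020137, -0.00018273,
       -0.00036984,  0.00171816]), 'joint_efforts': array([ 1.71924949e-04, -6.67861605e+01,  9.84738618e-01, -3.14463115e+01,
       -6.06053369e-02,  4.26781364e-02,  1.78539872e-04]), 'position': array([ 0.15189985, -0.60573076,  0.22594233]), 'ee_rot': array([-3.11639645e+00, -3.84829542e-01,  5.36134025e-04]), 'force': array([-0.73615055,  0.28780056, -0.39975821]), 'ft_torque': array([-0.05889302, -0.01898056,  0.00462553]), 'gripper_force': 0.0, 'width': 0.9959864868026997}
scene {'fov_y': 45.69807448702701, 'cx': 288.2475601319195, 'cy': 209.1057233361522, 'dist_coeffs': array([-0.16691563,  0.        ,  0.        ,  0.        ,  0.        ]), 'world_to_cam': array([[-0.7349065 ,  0.67813166, -0.00706323,  0.33770454],
       [-0.39964792, -0.42464591,  0.81237762,  0.16313297],
       [ 0.54789961,  0.59984439,  0.58308895, -1.51850246],
       [ 0.        ,  0.        ,  0.        ,  1.        ]])}
side {'fov_y': 57.072729224225064, 'cx': 277.317671214915, 'cy': 204.79651990077684, 'dist_coeffs': array([-0.06543429,  0.        ,  0.        ,  0.        ,  0.        ]), 'world_to_cam': array([[ 9.28662033e-01, -3.70926481e-01, -6.12252576e-04,
        -4.65326649e-01],
       [ 2.58985018e-01,  6.47218800e-01,  7.16962053e-01,
        -2.18332835e-01],
       [-2.65543950e-01, -6.65974002e-01,  6.97111927e-01,
        -6.24544024e-01],
       [ 0.00000000e+00,  0.00000000e+00,  0.00000000e+00,
         1.00000000e+00]])}
```

View pics/scene0.png

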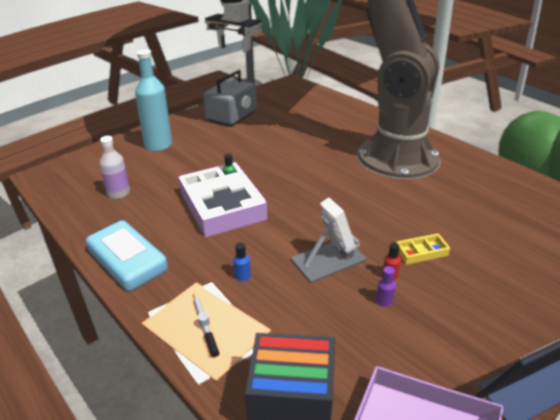

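View pics/side0.png

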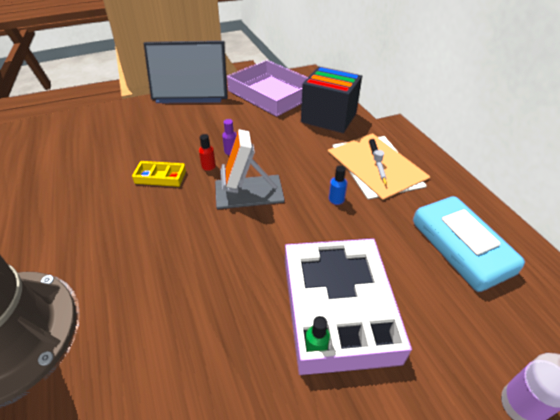

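```bash
python3 - <<'E'
import cv2,numpy as np
a=cv2.imread("pics/scene0.png");b=cv2.imread("pics/side0.png")
def crop(im,x,y,w,h,s):
    return cv2.resize(im[y:y+h,x:x+w],None,fx=s,fy=s,interpolation=cv2.INTER_CUBIC)
def tick(c,x,y,s):
    for u in range(0,c.shape[1]//s):
        if (u+x)%10==0: cv2.line(c,(u*s,0),(u*s,6 if (u+x)%50 else 14),(0,255,0),1)
    for v in range(0,c.shape[0]//s):
        if (v+y)%10==0: cv2.line(c,(0,v*s),(6 if (v+y)%50 else 14,v*s),(0,255,0),1)
    return c
# 4 panels 400x300 each at x? 
P=[(a,175,150,100,100,3.0),(a,230,195,180,115,3)]
m=np.zeros((600,800,3),np.uint8)
def put(im,x,y,w,h,s,X,Y): m[Y:Y+h*s,X:X+w*s]=tick(crop(im,x,y,w,h,s),x,y,s)
put(a,175,150,95,85,4,0,0)     # scene box
put(a,288,195,100,85,4,400,0)   # scene rack
put(b,205,115,100,62,4,0,342) if 0 else put(b,195,120,95,60,4,0,345)
put(b,280,235,130,83,3,400,345) 
cv2.imwrite("pics/m1.png",m)
E
```

```text
(no output)
```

View pics/m1.png

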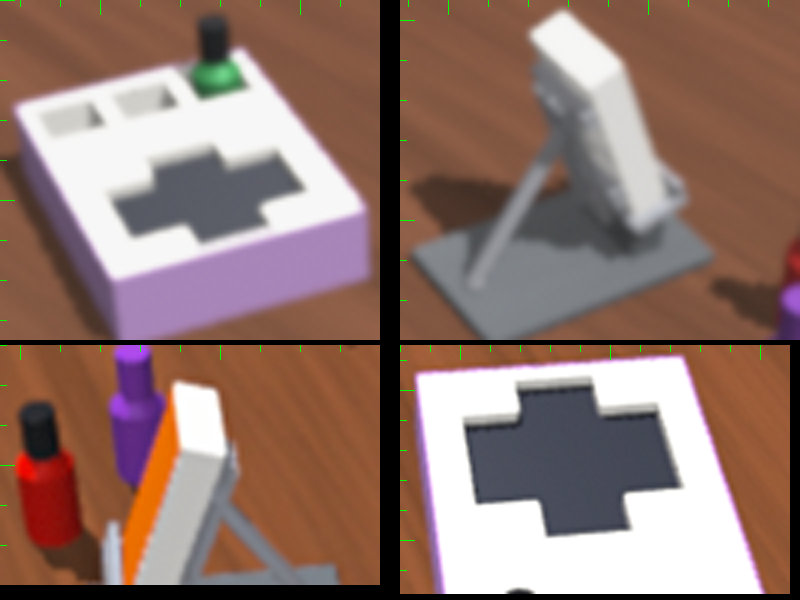

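Side picture: red bottle at (207,153), purple decoy (229,138), blue (338,187), palette with orange base at (240,155), yellow look-alike tray (160,174) and box with green at (318,335). In the scene picture red is at (392,262), partly hidden by purple (386,288), and blue at (242,263). The enlarged crop confirms that red fits by its body colour and that the white/orange tray is the palette.

```bash
cat > h.py <<'E'
import numpy as np,cv2
from cell import cams
from scipy.optimize import least_squares
from scipy.spatial.transform import Rotation as R
def proj(c,P):
    P=np.atleast_2d(P); T=c["world_to_cam"]; q=(P@T[:3,:3].T+T[:3,3])*[1,-1,-1]
    f=210/np.tan(np.radians(c["fov_y"]/2)); K=np.array([[f,0,c["cx"]],[0,f,c["cy"]],[0,0,1]])
    return cv2.projectPoints(q,np.zeros(3),np.zeros(3),K,c["dist_coeffs"])[0][:,0]
S=cams.get_calibration("scene");D=cams.get_calibration("side")
def yawR(a):return R.from_euler('z',a).as_matrix()
t=np.radians(70)
PAL=np.array([[-np.cos(t),0,-np.sin(t)],[0,1,0],[np.sin(t),0,-np.cos(t)]]).T
PAL[:,1]=np.cross(PAL[:,2],PAL[:,0])
E
python3 - <<'E'
from h import *
bx=np.array([[82,-108,52],[-82,-108,52],[-82,108,52],[82,108,52]])/1e3
sc=[(178.8,176.8),(235.8,162.5),(267,202.5),(203.8,220)];sd=[(409,345),(302,351),(285.7,245),(375,239)]
def f(p):
    W=bx@yawR(p[2]).T+[p[0],p[1],0]
    return np.r_[(proj(S,W)-sc).ravel(),(proj(D,W)-sd).ravel()]
r=least_squares(f,[.5,.3,0]);print("box",r.x,r.fun.round(1))
pl=np.array([[-55,28,0],[-55,-28,0],[-55,28,22],[-55,-28,22]])/1e3
print(PAL)
sc=[(344.3,210.5),(329.3,197.5),(336.8,217),(320.5,203.8)]
sd=[(238.8,129.3),(240,145),(248.8,131.3),(251.3,148)]
best=None
for sw in(1,-1):
  for y0 in np.arange(-3,3.2,1):
    q=pl*[1,sw,1]
    def g(p):
        W=q@PAL.T@yawR(p[2]).T+[p[0],p[1],.1]
        return np.r_[(proj(S,W)-sc).ravel(),(proj(D,W)-sd).ravel()]
    r=least_squares(g,[.5,0,y0])
    if best is None or r.cost<best[0].cost:best=(r,sw)
r=best[0];print("rack",r.x,best[1],r.fun.round(1))
ims={n:cv2.imread(f"pics/{n}0.png") for n in("scene","side")}
for nm,a,b,gu in(("red",(394,247),(204.5,136.5),(.5,.1)),("blue",(240.5,247),(340,170),(.6,.2)),("purple",(389,271),(228.5,124),(.5,.1))):
    r=least_squares(lambda p:np.r_[proj(S,p)[0]-a,proj(D,p)[0]-b],[*gu,.088]);print(nm,r.x,r.fun.round(1))
for a,b in(((423,249),(160,174)),):
    r=least_squares(lambda p:np.r_[proj(S,p)[0]-a,proj(D,p)[0]-b],[.5,.1,.02]);print("yellow",r.x,r.fun.round(1))
E
```

```text
box [ 0.55373134 -0.15407849 -0.30209458] [-0.   0.6 -0.   1.  -0.6  1.  -1.1  1.   1.3  0.7 -2.   4.3  0.3 -3.7
 -1.2 -3.1]
[[-0.34202014  0.          0.93969262]
 [ 0.          1.          0.        ]
 [-0.93969262  0.         -0.34202014]]
rack [ 0.47366041  0.18935671 -0.22424923] 1 [-0.7  0.  -0.7 -0.1 -1.6 -0.5 -0.1 -0.8 -1.1 -0.7  0.  -0.8 -0.9 -0.5
 -0.6 -1.6]
red [0.4441197  0.31248544 0.08302195] [ 0.1 -0.   0.1  0. ]
blue [0.67791654 0.08902973 0.08101363] [-0.1  0.  -0.1 -0. ]
purple [0.51042112 0.34954529 0.08048914] [-0.7  0.4 -0.9 -0.4]
yellow [0.32375038 0.31481167 0.00711889] [-0.6  0.4 -0.7 -0.4]
```

Call:
step_arm --pt "17 25 8 0 0 -0.034" --pt "17 25 8 0 0 -0.034" --pt "17 25 8 0 0 -0.034" --pt "17 25 8 0 0 -0.034" --pt "17 25 8 0 0 -0.034" --pt "17 25 8 0 0 -0.034" --pt "17 25 8 0 0 -0.034" --pt "17 25 8 0 0 -0.034" --pt "17 25 8 0 0 -0.034" --pt "17 25 8 0 0 -0.034" --pt "17 25 8 0 0 -0.034" --pt "17 25 8 0 0 -0.034" --pt "17 25 8 0 0 -0.034" --pt "17 25 8 0 0 -0.034" --pt "17 25 8 0 0 -0.034" --pt "17 25 8 0 0 -0.034" --pt "0 0 0 0 0 0"

```text
clock: 1.52
position: [0.4276, -0.2005, 0.356]
ee_rot: [-3.106, 0.457, -0.004]
force: [0.9, 0.3, 0.2]
width: 1.0
gripper_force: 0.0
```

```bash
python3 - <<'E'
from h import *
from cell import observe
s=observe();print(s['clock'],s['joints'].round(3),s['position'].round(4),R.from_rotvec(s['ee_rot']).as_matrix().round(3))
c=cams.get_calibration("wrist");print(c)
im=cams.get_image("wrist");cv2.imwrite("pics/w1.png",im[:,:,::-1])
np.save("w1cal.npy",c,allow_pickle=True)
im=cv2.imread("pics/w1.png")
E
```

```text
1.5167 [ 0.522  0.109 -0.217  1.7    0.021  1.333 -1.562] [ 0.4276 -0.2005  0.356 ] [[ 0.958 -0.288  0.003]
 [-0.288 -0.958  0.002]
 [ 0.002 -0.002 -1.   ]]
{'fov_y': 68.99894894473344, 'cx': 282.5822669505472, 'cy': 209.32919942979845, 'dist_coeffs': array([0.00074623, 0.        , 0.        , 0.        , 0.        ]), 'world_to_cam': array([[-0.28816242, -0.95757953, -0.00196729, -0.06861433],
       [ 0.92921041, -0.2791278 , -0.24218938, -0.39130613],
       [ 0.23136646, -0.07161791,  0.970227  , -0.62732355],
       [ 0.        ,  0.        ,  0.        ,  1.        ]])}
```

View pics/w1.png

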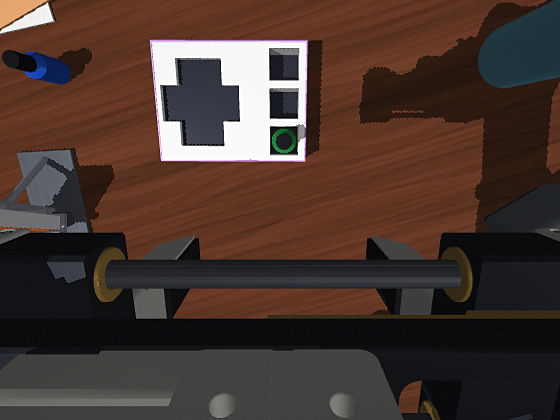

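The wrist picture shows the box deck (corners (150,41), (307,41), (305,160), (161,160)), the cross-shaped recess round (200,102), empty pockets at (284,64) and (284,102), and green at (284,140).

```bash
python3 - <<'E'
from h import *
c=np.load("w1cal.npy",allow_pickle=True).item()
im=cv2.imread("pics/w1.png")
m=(im.min(2)>150).astype(np.uint8);m[:,:120]=0;m[200:]=0;m[:,340:]=0
cs=max(cv2.findContours(m,0,2)[0],key=cv2.contourArea)
h=cv2.convexHull(cs);q=cv2.approxPolyDP(h,6,True)[:,0];print(q.tolist())
# recess dark floor
d=(im.max(2)<90).astype(np.uint8);d[:,:155]=0;d[:45]=0;d[152:]=0;d[:,250:]=0
k=max(cv2.findContours(d,0,2)[0],key=cv2.contourArea);M=cv2.moments(k);print("recess c",M['m10']/M['m00'],M['m01']/M['m00'],cv2.approxPolyDP(k,3,True)[:,0].tolist())
bx=np.array([[82,108,52],[82,-108,52],[-82,-108,52],[-82,108,52]])/1e3
obs=np.array([q[np.argmin(((q-t)**2).sum(1))] for t in((150,41),(307,41),(305,160),(161,160))],float)
f=lambda p:(proj(c,bx@yawR(p[2]).T+[p[0],p[1],0])-obs).ravel()
r=least_squares(f,[.55,-.15,-.3]);print("box",r.x,r.fun.round(1))
p=r.x
np.save("box.npy",p)
sc=np.array([(203.8,220),(178.8,176.8),(235.8,162.5),(267,202.5)])
print((proj(S,bx@yawR(p[2]).T+[p[0],p[1],0])-sc).round(1).tolist())
r2=least_squares(lambda p:np.r_[f(p),(proj(S,bx@yawR(p[2]).T+[p[0],p[1],0])-sc).ravel()],p);print("box2",r2.x,r2.fun.round(1))
# overlay check: recess outline both depths
W=lambda a:proj(c,np.array(a)/1e3@yawR(p[2]).T+[p[0],p[1],0]).round(1).tolist()
print("deck outline cross ends for recess y=+54?:")
for y in(50,54):print(y,W([[-60,y,42],[60,y,42],[0,y,42]]))
print("pockets",W([[0,-60,52],[52,-60,52],[0,-54,52],[52,-54,52]]))
E
```

```text
[[150, 40], [306, 41], [304, 160], [161, 160]]
recess c 200.8456589315405 101.97708378515145 [[177, 59], [179, 85], [160, 85], [165, 120], [182, 122], [183, 144], [223, 145], [222, 122], [239, 120], [238, 86], [221, 85], [219, 59]]
box [ 0.55068536 -0.159264   -0.29518486] [-0.9 -0.3  1.  -0.9  0.5  1.  -0.6  0.6]
[[-1.0, -0.4], [-0.3, -0.4], [-0.6, -0.1], [-0.8, -0.6]]
box2 [ 0.55047824 -0.15888923 -0.29460046] [-1.1 -0.   0.7 -0.7  0.4  1.2 -0.7  0.8 -0.8 -0.4 -0.2 -0.3 -0.5 -0.
 -0.6 -0.5]
deck outline cross ends for recess y=+54?:
50 [[199.9, 145.5], [194.6, 59.0], [197.4, 103.7]]
54 [[197.3, 145.5], [191.8, 59.0], [194.6, 103.7]]
pockets [[272.2, 103.2], [272.0, 63.8], [268.0, 103.2], [267.7, 63.8]]
```

Call:
step_arm --pt "-2 28.5 -4 -0.0083 -0.0365 0.0049" --pt "-2 28.5 -4 -0.0083 -0.0365 0.0049" --pt "-2 28.5 -4 -0.0083 -0.0365 0.0049" --pt "-2 28.5 -4 -0.0083 -0.0365 0.0049" --pt "-2 28.5 -4 -0.0083 -0.0365 0.0049" --pt "-2 28.5 -4 -0.0083 -0.0365 0.0049" --pt "-2 28.5 -4 -0.0083 -0.0365 0.0049" --pt "-2 28.5 -4 -0.0083 -0.0365 0.0049" --pt "-2 28.5 -4 -0.0083 -0.0365 0.0049" --pt "-2 28.5 -4 -0.0083 -0.0365 0.0049" --pt "-2 28.5 -4 -0.0083 -0.0365 0.0049" --pt "-2 28.5 -4 -0.0083 -0.0365 0.0049" --pt "-2 28.5 -4 -0.0083 -0.0365 0.0049" --pt "-2 28.5 -4 -0.0083 -0.0365 0.0049" --pt "0 0 0 0 0 0" --pt "0 0 0 0 0 0"

```text
clock: 2.9
position: [0.3965, 0.1775, 0.3018]
ee_rot: [2.984, -0.346, 0.778]
force: [-0.2, -0.6, -0.4]
width: 1.001
gripper_force: 0.0
```

```bash
cat >> h.py <<'E'
from cell import observe
def target(T,Rt):
    s=observe();Rc=R.from_rotvec(s['ee_rot']).as_matrix()
    print("t",s['clock'],"q",s['joints'].round(2),"pos",s['position'].round(4),"toolz",Rc[:,2].round(3),"tooly",Rc[:,1].round(3))
    print("need mm",((np.array(T)-s['position'])*1e3).round(1),"rot",R.from_matrix(Rt@Rc.T).as_rotvec().round(4),"force",s['force'].round(1),s['width'],s['gripper_force'])
def toolR(z,y):
    z=z/np.linalg.norm(z);return np.column_stack([np.cross(y,z),y,z])
def shot(n):
    c=cams.get_calibration("wrist");im=cams.get_image("wrist");cv2.imwrite(f"pics/{n}.png",im[:,:,::-1]);np.save(n+"cal.npy",c,allow_pickle=True)
def ld(n):return np.load(n+"cal.npy",allow_pickle=True).item()
RK=np.array([.4737,.1894,.1]);RY=-.2242
def palgrasp(x,z,phi,back):
    P=yawR(RY)@PAL;o=RK+P@[x,0,z];tz=P@[np.sin(phi),0,np.cos(phi)];
    return o-tz*back, toolR(tz,-yawR(RY)[:,1])
E
python3 - <<'E'
from h import *
target(*palgrasp(.003,.012,np.radians(40),.1))
shot("w2")
E
```

```text
t 2.9 q [ 0.45 -0.17 -1.15  2.13  0.34  0.79 -2.72] pos [0.3965 0.1775 0.3018] toolz [ 0.478 -0.093 -0.874] tooly [-0.224 -0.974 -0.019]
need mm [  38.4   20.7 -122.1] rot [-0.0223 -0.0108  0.0018] force [-0.2 -0.6 -0.4] 1.0012683242467235 0.0
```

View pics/w2.png

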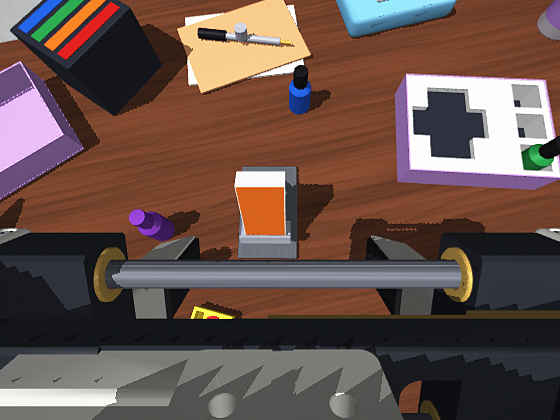

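The wrist picture shows the palette's orange base at (262,210) on the rack, blue at (300,90), purple at (152,222), and the box at right. Joint 7 is close to its limit, so I turn the gripper half a turn, which gives the same grasp.

Call:
step_arm --pt "0 0 0 -0.0574 0.0112 0.1049" --pt "0 0 0 -0.0574 0.0112 0.1049" --pt "0 0 0 -0.0574 0.0112 0.1049" --pt "0 0 0 -0.0574 0.0112 0.1049" --pt "0 0 0 -0.0574 0.0112 0.1049" --pt "0 0 0 -0.0574 0.0112 0.1049" --pt "0 0 0 -0.0574 0.0112 0.1049" --pt "0 0 0 -0.0574 0.0112 0.1049" --pt "0 0 0 -0.0574 0.0112 0.1049" --pt "0 0 0 -0.0574 0.0112 0.1049" --pt "0 0 0 -0.0574 0.0112 0.1049" --pt "0 0 0 -0.0574 0.0112 0.1049" --pt "0 0 0 -0.0574 0.0112 0.1049" --pt "0 0 0 -0.0574 0.0112 0.1049" --pt "0 0 0 -0.0574 0.0112 0.1049" --pt "0 0 0 -0.0574 0.0112 0.1049" --pt "0 0 0 -0.0574 0.0112 0.1049" --pt "0 0 0 -0.0574 0.0112 0.1049" --pt "0 0 0 -0.0574 0.0112 0.1049" --pt "0 0 0 -0.0574 0.0112 0.1049"

```text
clock: 4.62
position: [0.3972, 0.1767, 0.3018]
ee_rot: [1.234, 2.345, 0.191]
force: [0.2, -0.4, 0.1]
width: 1.0
gripper_force: 0.0
```

Call:
step_arm --pt "0 0 0 -0.0574 0.0112 0.1049" --pt "0 0 0 -0.0574 0.0112 0.1049" --pt "0 0 0 -0.0574 0.0112 0.1049" --pt "0 0 0 -0.0574 0.0112 0.1049" --pt "0 0 0 -0.0574 0.0112 0.1049" --pt "0 0 0 -0.0574 0.0112 0.1049" --pt "0 0 0 0 0 0"

```text
clock: 5.2
position: [0.3972, 0.177, 0.3018]
ee_rot: [0.326, 2.615, -0.054]
force: [0.6, -0.4, -1.1]
width: 1.0
gripper_force: 0.0
```

```bash
python3 - <<'E'
from h import *
c=ld("w2");im=cv2.imread("pics/w2.png").astype(int)
b,g,r=im[...,0],im[...,1],im[...,2]
m=((r>180)&(g<130)&(b<70)).astype(np.uint8);m[:150]=0;m[260:]=0;m[:,:220]=0;m[:,310:]=0
k=max(cv2.findContours(m,0,2)[0],key=cv2.contourArea);q=cv2.approxPolyDP(cv2.convexHull(k),4,True)[:,0];print(q.tolist())
P=np.array([[-55,28,0],[-55,-28,0],[-55,28,22],[-55,-28,22]])/1e3
f=lambda p:proj(c,P@PAL.T@yawR(p[2]).T+[p[0],p[1],.1])
print(f([.4737,.1894,-.2242]).round(1).tolist())
top=q[np.argsort(q[:,1])[:2]];top=top[np.argsort(top[:,0])].astype(float);print(top)
sc=[(344.3,210.5),(329.3,197.5),(336.8,217),(320.5,203.8)]
sd=[(238.8,129.3),(240,145),(248.8,131.3),(251.3,148)]
def g(p):
    W=P@PAL.T@yawR(p[2]).T+[p[0],p[1],.1]
    return np.r_[(proj(S,W)-sc).ravel(),(proj(D,W)-sd).ravel(),1.5*(proj(c,W[:2])-top).ravel()]
for rr in (least_squares(g,[.47,.19,-.22]),least_squares(lambda p:g(p)[-4:],[.47,.19,-.22])):print("rack",rr.x,rr.fun.round(1))
target(*palgrasp(.003,.012,np.radians(40),.1))
E
```

```text
[[283, 187], [283, 234], [246, 234], [236, 187]]
[[233.3, 186.6], [283.8, 186.2], [235.1, 171.7], [283.9, 171.3]]
[[236. 187.]
 [283. 187.]]
rack [ 0.47301804  0.18874899 -0.2293343 ] [-0.8 -0.2 -0.7 -0.4 -1.8 -0.8 -0.1 -1.1 -1.2 -0.5 -0.3 -0.5 -1.  -0.3
 -0.8 -1.3 -2.9 -0.2  2.5 -0.4]
rack [ 0.47284222  0.18873699 -0.23494187] [-2.7 -0.1  2.7  0. ]
t 5.2 q [-0.1  -0.11 -0.73  2.15  0.48  0.87  0.21] pos [0.3972 0.177  0.3018] toolz [ 0.476 -0.098 -0.874] tooly [0.24  0.971 0.022]
need mm [  37.8   21.3 -122.1] rot [ 1.5002 -0.3262 -2.7105] force [ 0.6 -0.4 -1.1] 1.0001287638580727 0.0
```

```bash
sed -i 's/^RK=.*/RK=np.array([.473,.1887,.1]);RY=-.229/; s/toolR(tz,-yawR/toolR(tz,yawR/' h.py; python3 - <<'E'
from h import *
target(*palgrasp(.003,.012,np.radians(40),.1))
E
```

```text
t 5.2 q [-0.1  -0.11 -0.73  2.15  0.48  0.87  0.21] pos [0.3972 0.177  0.3018] toolz [ 0.476 -0.098 -0.874] tooly [0.24  0.971 0.022]
need mm [  37.1   20.8 -122.1] rot [-0.025  -0.0112  0.0132] force [ 0.6 -0.4 -1.1] 1.0001287638580727 0.0
```

Call:
step_arm --pt "6.2 3.5 -20 -0.004 -0.002 0.002" --pt "6.2 3.5 -20 -0.004 -0.002 0.002" --pt "6.2 3.5 -20 -0.004 -0.002 0.002" --pt "6.2 3.5 -20 -0.004 -0.002 0.002" --pt "6.2 3.5 -20 -0.004 -0.002 0.002" --pt "6.2 3.5 -20 -0.004 -0.002 0.002" --pt "0 0 0 0 0 0"

```text
clock: 5.78
position: [0.4337, 0.1979, 0.1784]
ee_rot: [0.312, 2.604, -0.08]
force: [-0.2, 0.5, 0.5]
width: 1.002
gripper_force: 0.0
```

```bash
python3 - <<'E'
from h import *
target(*palgrasp(.003,.012,np.radians(40),0))
shot("w3")
E
```

```text
t 5.7833 q [-0.21  0.21 -0.78  2.27  0.98  0.79 -0.37] pos [0.4337 0.1979 0.1784] toolz [ 0.484 -0.115 -0.867] tooly [0.235 0.972 0.002]
need mm [ 49.2 -11.5 -85.3] rot [-0.0028 -0.002   0.0086] force [-0.2  0.5  0.5] 1.0022564562771725 0.0
```

View pics/w3.png

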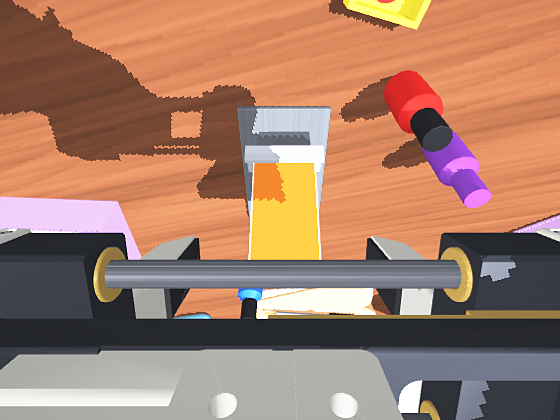

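Wrist view from the other side: the palette (248–322, 150–260) is centred between the fingers, with red at (413,105) clear to the right. I advance along the tool axis and grip.

Call:
step_arm --pt "6 -1.4 -10.6 0 0 0.001" --pt "6.2 -1.4 -10.7 0 0 0.001" --pt "6.2 -1.4 -10.7 0 0 0.001" --pt "6.2 -1.4 -10.7 0 0 0.001" --pt "6.2 -1.5 -10.7 0 0 0.001" --pt "6.2 -1.5 -10.7 0 0 0.001" --pt "6.2 -1.5 -10.7 0 0 0.001" --pt "6.0 -1.4 -10.5 0 0 0.001" --pt "0 0 0 0 0 0" --pt "0 0 0 0 0 0"

```text
clock: 6.67
position: [0.4833, 0.1875, 0.0977]
ee_rot: [0.298, 2.601, -0.073]
force: [0.4, -0.1, 0.1]
width: 1.001
gripper_force: 0.0
```

Call:
step_arm --pt "0 0 0 0 0 0" --pt "0 0 0 0 0 0" --pt "0 0 0 0 0 0" --pt "0 0 0 0 0 0" --pt "0 0 0 0 0 0" --pt "0 0 0 0 0 0" --pt "0 0 0 0 0 0" --pt "0 0 0 0 0 0" --gripper 0.4 --force 35

```text
clock: 7.33
position: [0.483, 0.1883, 0.097]
ee_rot: [0.295, 2.601, -0.072]
force: [-2.1, -0.8, 4.3]
width: 0.608
gripper_force: 35.0
```

```bash
python3 - <<'E'
from h import *
target(*palgrasp(.003,.012,np.radians(40),0))
E
```

```text
t 7.3333 q [-0.24  0.41 -0.67  2.3   1.34  0.72 -0.65] pos [0.483  0.1883 0.097 ] toolz [ 0.49  -0.108 -0.865] tooly [0.222 0.975 0.005]
need mm [ 0.  -1.9 -4. ] rot [-0.0043  0.003  -0.0046] force [-2.1 -0.8  4.3] 0.607729632601571 34.988198429346085
```

Call:
step_arm --pt "2.0 -0.5 5.6 0 0 0" --pt "2.7 -0.6 7.5 0 0 0" --pt "2.7 -0.6 7.5 0 0 0" --pt "2.7 -0.6 7.5 0 0 0" --pt "2.7 -0.6 7.5 0 0 0" --pt "0 0 0 0 0 0"

```text
clock: 7.83
position: [0.496, 0.1855, 0.1333]
ee_rot: [0.296, 2.601, -0.072]
force: [-4.3, 0.1, 4.0]
width: 0.606
gripper_force: 35.0
```

Call:
step_arm --pt "-1 0 12 0 0 0" --pt "-2 0 20 0 0 0" --pt "-2 0 25 0 0 0" --pt "-2 0 25 0 0 0" --pt "-2 0 25 0 0 0" --pt "0 0 25 0 0 0" --pt "0 0 0 0 0 0"

```text
clock: 8.42
position: [0.4881, 0.187, 0.2689]
ee_rot: [0.295, 2.596, -0.068]
force: [0.9, 1.4, -0.2]
width: 0.604
gripper_force: 35.0
```

```bash
cat >> h.py <<'E'
BX=np.array([.5505,-.159,0]);BY=-.2948
def bw(x,y,z):return BX+yawR(BY)@[x,y,z]
E
python3 - <<'E'
from h import *
shot("w4")
c=ld("w1")
cen=np.array([200.85,101.98])
print("recess y",least_squares(lambda p:proj(c,bw(p[0],p[1],.042))[0]-cen,[0,.045]).x)
im=cv2.imread("pics/w1.png")
d=(im.max(2)<130).astype(np.uint8)
for y0,y1 in((45,83),(84,121)):
    k=d.copy();k[:y0]=0;k[y1:]=0;k[:,:260]=0;k[:,303:]=0
    ys,xs=np.nonzero(k);e=np.array([(xs.min()+xs.max())/2,(ys.min()+ys.max())/2]);print(e,xs.min(),xs.max(),ys.min(),ys.max(),least_squares(lambda p:proj(c,bw(p[0],p[1],.052))[0]-e,[0,-.06]).x)
a=np.radians(40)  # inward lean at place
B=yawR(BY);tz=B@[-np.sin(a),0,-np.cos(a)]
target(bw(0.,.045,.2),toolR(tz,B[:,1]))
E
```

```text
recess y [0.00261905 0.04454518]
[283.5  63.5] 269 298 48 79 [ 0.05269868 -0.07624097]
[283.5 103. ] 269 298 88 118 [ 0.00058675 -0.07640885]
t 8.4667 q [-0.03  0.11 -0.79  2.09  0.75  0.83  0.06] pos [0.4876 0.1861 0.2666] toolz [ 0.493 -0.106 -0.863] tooly [0.223 0.975 0.008]
need mm [  75.9 -302.   -66.6] rot [ 0.3089  1.1876 -0.0561] force [-0.4  0.3 -0.3] 0.6032736137539435 34.983114302158356
```

View pics/w4.png

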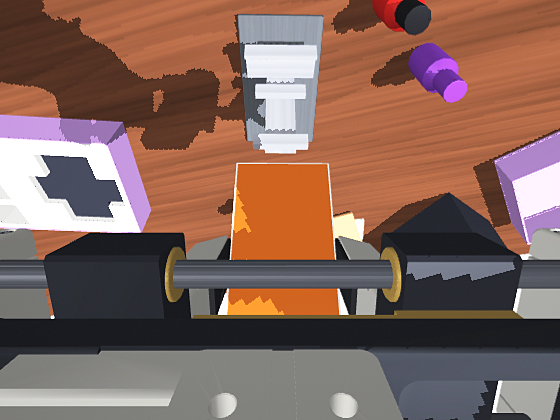

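Wrist view: the palette (orange base, top edge row 163, columns 237–329) is firmly between the fingers and the rack is empty behind it. I measure its pose in the hand.

```bash
python3 - <<'E'
from h import *
im=cv2.imread("pics/w4.png").astype(int);b,g,r=im[...,0],im[...,1],im[...,2]
m=((b<70)&(r>150)).astype(np.uint8);m[:155]=0;m[235:]=0;m[:,:215]=0;m[:,345:]=0
E=[]
for y in(172,185,200,215,228):
    x=np.nonzero(m[y])[0];E.append((y,x.min(),x.max()))
ys=np.nonzero(m[:,283])[0].min();print(E,ys,np.nonzero(m[:,250])[0].min(),np.nonzero(m[:,315])[0].min())
E=np.array(E,float);pl=np.polyfit(E[:,0],E[:,1],1);pr=np.polyfit(E[:,0],E[:,2]+1,1);print(pl,pr)
s=observe();c=ld("w4");tp=s['position'];Rt=R.from_rotvec(s['ee_rot']).as_matrix()
# palette frame in tool: tilt phi about tool y, roll etc
def world(p,Q):  # p: x0,y0,z0 of palette origin in tool; phi, yaw(rot about pal z)
    phi=p[3]
    z=Rt@[ -np.sin(phi)*sg,0,np.cos(phi)]; 
    return z
# palette axes in tool: z_pal, x_pal; tool z=cos z_pal+sin x_pal, tool y=pal y up to sign; tool x = y x z
def pose(p):
    phi,ro=p[3],p[4]
    yt=np.array([0,1,0.]);zt=np.array([0,0,1.]);xt=np.array([1.,0,0])
    Z=np.cos(phi)*zt+np.sin(phi)*xt; X=np.sin(phi)*zt-np.cos(phi)*xt
    A=np.column_stack([X,np.cross(Z,X),Z])
    A=A@R.from_euler('z',ro).as_matrix()
    return A,np.array(p[:3])
print("x_pal dir check",Rt@pose([0,0,0,np.radians(40),0])[0][:,0], Rt@pose([0,0,0,np.radians(40),0])[0][:,2])
hw,hx=.0265,.0535
def res(p,hw=hw):
    A,o=pose(p)
    L=lambda Q:proj(c,(np.array(Q)@A.T+o)@Rt.T+tp)
    out=[]
    px=L([[hx,-hw,0],[.01,-hw,0],[hx,hw,0],[.01,hw,0],[hx,0,0],[hx,.018,0],[hx,-.018,0]])
    if px[0,0]>px[2,0]:px=px[[2,3,0,1,4,6,5]]
    for i in(0,1):out.append(px[i,0]-np.polyval(pl,px[i,1]))
    for i in(2,3):out.append(px[i,0]-np.polyval(pr,px[i,1]))
    out+= [px[4,1]-ys]
    return np.r_[out,(p[3]-.698)*0]
# fix z0 weakly to the expectation
f=lambda p:np.r_[res(p),(p[2]+.008)*300*0]
p0=[.007,0,-.008,.698,0]
for fix in(.0260,.0265,.027,.028):
    rr=least_squares(lambda p:res(p,fix),p0);A,o=pose(rr.x);print(fix,rr.x.round(4),"phi",np.degrees(rr.x[3]).round(1),"ro",np.degrees(rr.x[4]).round(2),"TCP in pal",(-A.T@o).round(4),rr.fun.round(2))
E
```

```text
[(172, np.int64(227), np.int64(327)), (185, np.int64(233), np.int64(332)), (200, np.int64(215), np.int64(333)), (215, np.int64(215), np.int64(330)), (228, np.int64(230), np.int64(331))] 155 156 161
[-9.21704658e-02  2.42434093e+02] [4.06342914e-02 3.23473142e+02]
x_pal dir check [ 0.96113226 -0.21868602 -0.16852657] [-0.16260736  0.04492288 -0.98566768]
0.026 [ 9.750e-02 -4.000e-04  2.930e-02 -6.049e-01  1.850e-02] phi -34.7 ro 1.06 TCP in pal [ 0.0968 -0.0022  0.0314] [-0. -0. -0.  0. -0. -0.]
0.0265 [ 9.730e-02 -4.000e-04  3.230e-02 -6.049e-01  1.850e-02] phi -34.7 ro 1.06 TCP in pal [ 0.0984 -0.0022  0.0288] [ 0. -0.  0.  0.  0. -0.]
0.027 [ 9.710e-02 -4.000e-04  3.540e-02 -6.049e-01  1.850e-02] phi -34.7 ro 1.06 TCP in pal [ 0.0999 -0.0023  0.0261] [-0.  0. -0.  0. -0. -0.]
0.028 [ 9.660e-02 -5.000e-04  4.140e-02 -6.049e-01  1.850e-02] phi -34.7 ro 1.06 TCP in pal [ 0.103  -0.0024  0.0209] [ 0. -0.  0.  0.  0. -0.]
```

```bash
python3 - <<'E'
from h import *
im=cv2.imread("pics/w4.png").astype(int)
m=((im[...,2]-im[...,0]>np.maximum(110,.72*im[...,2]))).astype(np.uint8);m[:158]=0;m[255:]=0;m[:,:215]=0;m[:,350:]=0
m=cv2.morphologyEx(m,cv2.MORPH_OPEN,np.ones((5,5)))
E=[]
for y in range(170,232,4):
    x=np.nonzero(m[y])[0];E.append((y,x.min(),x.max()))
print([tuple(map(int,e)) for e in E]);ys=np.median([np.nonzero(m[:,u])[0].min() for u in range(245,325)])
E=np.array(E,float)
def rob(y,x):
    k=np.ones(len(y),bool)
    for _ in range(4):
        p=np.polyfit(y[k],x[k],1);k=abs(np.polyval(p,y)-x)<np.maximum(1.5,np.median(abs(np.polyval(p,y)-x)))
    return p
pl=rob(E[:,0],E[:,1]);pr=rob(E[:,0],E[:,2]+1);print(pl,pr,ys)
s=observe();c=ld("w4");tp=s['position'];Rt=R.from_rotvec(s['ee_rot']).as_matrix()
def pose(p):
    phi,ro=p[3],p[4];zt=np.array([0,0,1.]);xt=np.array([1.,0,0])
    Z=np.cos(phi)*zt-np.sin(phi)*xt; X=np.sin(phi)*zt+np.cos(phi)*xt
    return np.column_stack([X,np.cross(Z,X),Z])@R.from_euler('z',ro).as_matrix(),np.array(p[:3])
def res(p,hw,hx):
    A,o=pose(p)
    px=proj(c,(np.array([[hx,-hw,0],[.01,-hw,0],[hx,hw,0],[.01,hw,0],[hx,0,0]])@A.T+o)@Rt.T+tp)
    if px[0,0]>px[2,0]:px=px[[2,3,0,1,4]]
    return np.r_[[px[i,0]-np.polyval(pl,px[i,1]) for i in(0,1)],[px[i,0]-np.polyval(pr,px[i,1]) for i in(2,3)],px[4,1]-ys]
print("expected:",res([.007,0,-.008,.698,0],.0265,.0535))
for hw in(.0255,.0265,.0275):
    rr=least_squares(lambda p:res(p,hw,hw+.027),[.007,0,-.008,.698,0]);A,o=pose(rr.x);print(hw,"phi",np.degrees(rr.x[3]).round(1),"ro",np.degrees(rr.x[4]).round(2),"TCP in pal",(-A.T@o).round(4))
E
```

```text
[(170, 238, 327), (174, 238, 327), (178, 237, 327), (182, 237, 328), (186, 237, 328), (190, 237, 328), (194, 237, 329), (198, 236, 329), (202, 236, 329), (206, 236, 330), (210, 235, 330), (214, 235, 330), (218, 235, 330), (222, 235, 331), (226, 234, 331), (230, 233, 331)]
[-7.13235294e-02  2.50264706e+02] [7.38970588e-02 3.15283088e+02] 164.0
expected: [-0.97089974 -1.30725357 -1.56140259 -1.55136297 -3.03653134]
0.0255 phi 39.1 ro -0.02 TCP in pal [ 0.0053 -0.0008  0.0167]
0.0265 phi 39.1 ro -0.02 TCP in pal [ 0.0025 -0.0008  0.0109]
0.0275 phi 39.1 ro -0.02 TCP in pal [-0.0003 -0.0008  0.0051]
```

Call:
step_arm --pt "4 -18 -3 0.018 0.073 -0.0035" --pt "4 -18 -3 0.018 0.073 -0.0035" --pt "4 -18 -3 0.018 0.073 -0.0035" --pt "4 -18 -3 0.018 0.073 -0.0035" --pt "4 -18 -3 0.018 0.073 -0.0035" --pt "4 -18 -3 0.018 0.073 -0.0035" --pt "4 -18 -3 0.018 0.073 -0.0035" --pt "4 -18 -3 0.018 0.073 -0.0035" --pt "4 -18 -3 0.018 0.073 -0.0035" --pt "5 -18 -3 0.018 0.073 -0.0035" --pt "5 -18 -3 0.018 0.073 -0.0035" --pt "5 -18 -3 0.018 0.073 -0.0035" --pt "5 -18 -3 0.018 0.073 -0.0035" --pt "5 -18 -3 0.018 0.073 -0.0035" --pt "5 -18 -3 0.018 0.073 -0.0035" --pt "5 -18 -3 0.018 0.073 -0.0035" --pt "0 0 0 0 0 0"

```text
clock: 9.88
position: [0.5569, -0.1077, 0.209]
ee_rot: [-0.362, -2.427, -0.103]
force: [-0.1, -0.7, -3.3]
width: 0.603
gripper_force: 35.0
```

```bash
cat > pl.py <<'E'
from h import *
def go(z,phi=39.1):
    a=np.radians(phi);B=yawR(BY);tz=B@[-np.sin(a),0,-np.cos(a)]
    target(bw(-.0005,.0437,z),toolR(tz,B[:,1]))
E
python3 -c "from pl import *;go(.1)"
```

```text
t 9.8833 q [ 0.4   0.88 -0.56  1.11  0.19  1.91  1.15] pos [ 0.5569 -0.1077  0.209 ] toolz [-0.615  0.167 -0.771] tooly [ 0.285  0.958 -0.02 ]
need mm [   5.8   -9.3 -109. ] rot [ 0.0169 -0.0137 -0.0054] force [-0.1 -0.7 -3.3] 0.6033448053909534 34.98234137892723
```

Call:
step_arm --pt "1 -1.5 -18 0.003 -0.002 -0.001" --pt "1 -1.5 -18 0.003 -0.002 -0.001" --pt "1 -1.5 -18 0.003 -0.002 -0.001" --pt "1 -1.5 -18 0.003 -0.002 -0.001" --pt "1 -1.5 -18 0.003 -0.002 -0.001" --pt "1 -1.5 -15 0.002 -0.002 -0.001" --pt "0 0 0 0 0 0"

```text
clock: 10.47
position: [0.5617, -0.1121, 0.1071]
ee_rot: [-0.354, -2.444, -0.131]
force: [0.6, -0.5, -1.9]
width: 0.604
gripper_force: 35.0
```

```bash
python3 - <<'E'
from pl import *
go(.08)
im=np.hstack([cv2.resize(cams.get_image("scene")[140:240,160:300],None,fx=2.8,fy=2.8),cv2.resize(cams.get_image("side")[190:390,260:440],None,fx=1.4,fy=1.4)[:280]]);cv2.imwrite("pics/p1.png",im[:,:,::-1])
E
```

```text
t 10.4667 q [ 0.42  0.97 -0.55  1.18  0.22  1.74  1.18] pos [ 0.5617 -0.1121  0.1071] toolz [-0.599  0.182 -0.78 ] tooly [0.286 0.958 0.005]
need mm [  1.   -4.9 -27.1] rot [-0.0027  0.0072 -0.0052] force [ 0.6 -0.5 -1.9] 0.6037922802123088 34.98304858803749
```

View pics/p1.png

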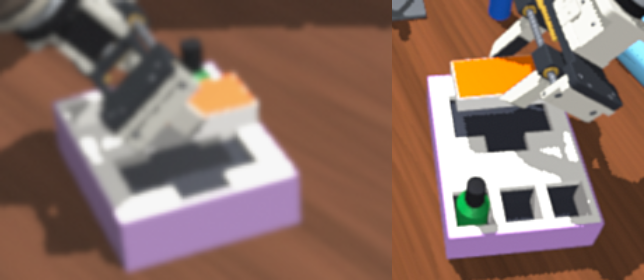

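Both views show the palette level, orange up, held over the recess; green untouched. I check the position against the prediction while lowering partway.

```bash
python3 - <<'E'
from pl import *
s=observe();Rt=R.from_rotvec(s['ee_rot']).as_matrix();phi=np.radians(39.1)
A=Rt@np.column_stack([[np.cos(phi),0,np.sin(phi)],[0,1,0],[-np.sin(phi),0,np.cos(phi)]])
o=s['position']-A@[.0015,-.0008,.011];print(A[:,2].round(3),o.round(4),((o-BX)@yawR(BY)).round(4))
W=o+np.array([[.055,.028,0],[.055,-.028,0],[.055,.028,.022],[.055,-.028,.022]])@A.T
print(((proj(S,W)-[160,140])*2.8).round(0).tolist(),((proj(D,W)-[260,190])*1.4).round(0).tolist())
E
```

```text
[ 0.011  0.004 -1.   ] [ 0.5647 -0.1111  0.1218] [-0.0003  0.0499  0.1218]
[[253.0, 97.0], [229.0, 68.0], [254.0, 119.0], [230.0, 89.0]] [[61.0, 56.0], [68.0, 94.0], [60.0, 68.0], [67.0, 106.0]]
```

Call:
step_arm --pt "0.3 -1.7 -9 -0.001 0.002 -0.002" --pt "0.3 -1.6 -9 -0.001 0.002 -0.002" --pt "0.3 -1.6 -9 -0.001 0.002 -0.001" --pt "0 0 -8 0 0 0" --pt "0 0 0 0 0 0"

```text
clock: 10.98
position: [0.5638, -0.1168, 0.0744]
ee_rot: [-0.361, -2.442, -0.131]
force: [-0.5, -0.1, -1.4]
width: 0.606
gripper_force: 35.0
```

```bash
python3 -c "from pl import *;go(.053)"
```

```text
t 10.9833 q [ 0.42  1.   -0.54  1.19  0.24  1.7   1.18] pos [ 0.5638 -0.1168  0.0744] toolz [-0.6    0.184 -0.779] tooly [0.291 0.957 0.002]
need mm [ -1.   -0.3 -21.4] rot [-0.0011  0.0049 -0.    ] force [-0.5 -0.1 -1.4] 0.6064556928297398 34.983228743076324
```

Call:
step_arm --pt "-0.3 0 -4 0 0.002 0" --pt "-0.3 0 -4 0 0.001 0" --pt "-0.2 0 -3 0 0.001 0" --pt "0 0 -3 0 0 0" --pt "0 0 0 0 0 0"

```text
clock: 11.4
position: [0.5636, -0.1165, 0.0619]
ee_rot: [-0.361, -2.44, -0.131]
force: [0.5, 0.5, -0.8]
width: 0.609
gripper_force: 35.0
```

Call:
step_arm --pt "0 0 -2 0 0 0" --pt "0 0 -2 0 0 0" --pt "0 0 0 0 0 0"

```text
clock: 11.65
position: [0.5638, -0.1165, 0.0582]
ee_rot: [-0.361, -2.44, -0.131]
force: [-0.0, -0.0, -0.0]
width: 0.602
gripper_force: 35.0
```

```bash
python3 -c "from pl import *;go(.053)"
```

```text
t 11.65 q [ 0.42  1.02 -0.54  1.19  0.24  1.68  1.18] pos [ 0.5638 -0.1165  0.0582] toolz [-0.601  0.184 -0.778] tooly [0.29  0.957 0.002]
need mm [-1.1 -0.6 -5.2] rot [-0.0013  0.0033 -0.0002] force [-0. -0. -0.] 0.6015035284520233 34.983210414648056
```

Call:
step_arm --pt "-0.5 0 -2 0 0 0" --pt "-0.3 0 -1.5 0 0 0" --pt "0 0 -1 0 0 0" --pt "0 0 0 0 0 0"

```text
clock: 11.98
position: [0.5635, -0.1165, 0.0558]
ee_rot: [-0.361, -2.441, -0.131]
force: [2.5, -2.3, 11.7]
width: 0.606
gripper_force: 34.9
```

Call:
step_arm --pt "0 0 -1 0 0 0" --pt "0 0 0 0 0 0"

```text
clock: 12.15
position: [0.5635, -0.1165, 0.0557]
ee_rot: [-0.361, -2.441, -0.132]
force: [1.4, -2.8, 17.7]
width: 0.606
gripper_force: 34.9
```

Call:
step_arm --pt "0 0 -0.7 0 0 0" --pt "0 0 0 0 0 0"

```text
clock: 12.32
position: [0.5635, -0.1165, 0.0556]
ee_rot: [-0.361, -2.441, -0.132]
force: [1.1, -4.3, 19.9]
width: 0.601
gripper_force: 34.9
```

Call:
step_arm --pt "0 0 1.5 0 0 0" --pt "0 0 0 0 0 0" --pt "0 0 0 0 0 0" --pt "0 0 0 0 0 0" --pt "0 0 0 0 0 0" --gripper 0.7

```text
clock: 12.73
position: [0.5629, -0.1164, 0.0534]
ee_rot: [-0.361, -2.44, -0.131]
force: [-0.4, -0.5, -0.2]
width: 0.701
gripper_force: 0.0
```

Call:
step_arm --pt "3 -0.9 4 0 0 0" --pt "6 -1.8 8 0 0 0" --pt "9 -2.8 12 0 0 0" --pt "12 -3.7 16 0 0 0" --pt "12 -3.7 16 0 0 0" --pt "12 -3.7 16 0 0 0" --pt "0 0 30 0 0 0" --pt "0 0 30 0 0 0" --pt "0 0 0 0 0 0"

```text
clock: 13.48
position: [0.6192, -0.1326, 0.1919]
ee_rot: [-0.362, -2.448, -0.133]
force: [-0.4, 0.0, 1.6]
width: 0.7
gripper_force: 0.0
```

```bash
python3 - <<'E'
from pl import *
go(.2)
im=np.hstack([cv2.resize(cams.get_image("scene")[140:240,160:280],None,fx=3.3,fy=3.3),cv2.resize(cams.get_image("side")[225:365,270:430],None,fx=2.36,fy=2.36)[:330]]);cv2.imwrite("pics/p2.png",im[:,:,::-1]);print(im.shape)
E
```

```text
t 13.4833 q [ 0.36  0.99 -0.5   0.88  0.2   1.99  1.23] pos [ 0.6192 -0.1326  0.1919] toolz [-0.595  0.185 -0.783] tooly [0.291 0.957 0.005]
need mm [-56.5  15.5   8.1] rot [-0.0017  0.0114  0.0002] force [-0.4  0.   1.6] 0.7003084394714317 0.0
(330, 774, 3)
```

View pics/p2.png

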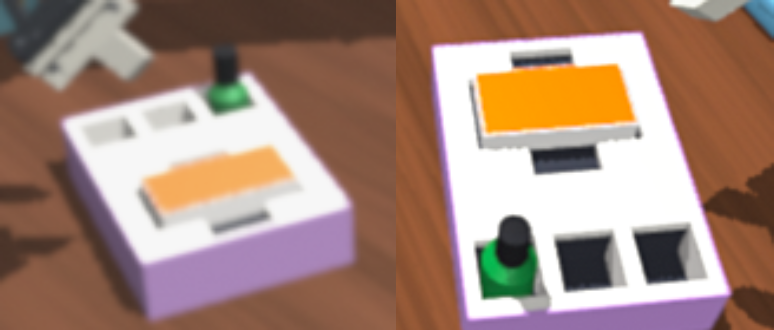

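Palette lies orange side up in the recess, even gaps. I verify its height numerically and locate the bottles by silhouettes.

```bash
cat > bot.py <<'E'
from h import *
an=np.linspace(0,2*np.pi,40)
BODY=np.array([[.018*np.cos(a),.018*np.sin(a),z] for z in(0,.05) for a in an]+[[.011*np.cos(a),.011*np.sin(a),.058] for a in an])
def mask(im,col):
    r,g,b=[im[...,i].astype(int) for i in range(3)]
    m=((r>100)&(g<60)&(b<60)) if col=="red" else ((b>110)&(r<60)&(b-g>60))
    n,l,st,ce=cv2.connectedComponentsWithStats(m.astype(np.uint8))
    return [(st[i],ce[i]) for i in range(1,n) if st[i,4]>40]
def locate(obs,g):  # obs: list of (cal, bbox centre)
    def f(p):
        o=[]
        for c,e in obs:
            h=cv2.convexHull(proj(c,BODY+[p[0],p[1],0]).astype(np.float32));M=cv2.moments(h)
            o+=[M['m10']/M['m00']-e[0],M['m01']/M['m00']-e[1]]
        return o
    r=least_squares(f,g);return r.x.round(4),r.fun.round(1)
E
python3 - <<'E'
from bot import *
a=cv2.imread("pics/scene0.png")[:,:,::-1];b=cv2.imread("pics/side0.png")[:,:,::-1];w=cv2.imread("pics/w3.png")[:,:,::-1];w2=cv2.imread("pics/w2.png")[:,:,::-1]
ims={"S":(a,S),"D":(b,D),"w3":(w,ld("w3")),"w2":(w2,ld("w2"))}
for col,g in(("red",(.444,.3125)),("blue",(.678,.089))):
    for k,(im,c) in ims.items():
        e=proj(c,[*g,.03])[0]
        ms=[m for m in mask(im,col) if np.hypot(*(m[1]-e))<30]
        if not ms: print(col,k,"none");continue
        m=max(ms,key=lambda m:m[0][4]);print(col,k,m[0].tolist(),m[1].round(1),locate([(c,m[1])],g))
# palette check
sc=[(203,196.1),(243.3,184.5),(250,194)]
sd=[(303.5,255.9),(364.9,252.5),(372.5,278.8),(307.3,281.4)]
B=yawR(BY)
for z in(.064,.070):
    print(z,"scene",(proj(S,[bw(x,.0445+y,z) for x,y in((.055,-.028),(-.055,-.028),(-.055,.028))])-sc).round(1).tolist(),
    "side",(proj(D,[bw(x,.0445+y,z) for x,y in((-.055,.028),(.055,.028),(.055,-.028),(-.055,-.028))])-sd).round(1).tolist())
E
```

```text
red S [384, 254, 18, 25, 145] [392.8 263.2] (array([0.431 , 0.3075]), array([-0.,  0.]))
red D [199, 145, 17, 26, 327] [206.9 158.2] (array([0.4406, 0.305 ]), array([ 0., -0.]))
red w3 [384, 70, 57, 64, 1544] [404.3  95.3] (array([0.434 , 0.3035]), array([-0.,  0.]))
red w2 none
blue S [234, 256, 16, 24, 196] [242.6 268.9] (array([0.6818, 0.0958]), array([-0., -0.]))
blue D [329, 178, 17, 26, 326] [337.1 191.3] (array([0.675 , 0.0839]), array([-0.,  0.]))
blue w3 [238, 289, 24, 12, 73] [249.3 292.8] (array([0.7056, 0.0779]), array([-0.,  0.]))
blue w2 [289, 81, 22, 33, 511] [298.5  98.3] (array([0.6732, 0.0915]), array([ 0., -0.]))
0.064 scene [[-1.4, -2.8], [-1.0, -1.9], [0.5, -0.5]] side [[-0.9, -1.7], [-0.2, -2.6], [0.4, -2.7], [-0.2, -0.3]]
0.07 scene [[-1.7, -4.8], [-1.1, -3.8], [0.4, -2.5]] side [[-0.7, -3.8], [0.3, -4.8], [1.0, -4.8], [0.0, -2.4]]
```

Call:
step_arm --pt "-5.6 28.8 7.7 -0.0142 -0.0467 0" --pt "-5.6 28.8 7.7 -0.0142 -0.0467 0" --pt "-5.6 28.8 7.7 -0.0142 -0.0467 0" --pt "-5.6 28.8 7.7 -0.0142 -0.0467 0" --pt "-5.6 28.8 7.7 -0.0142 -0.0467 0" --pt "-5.6 28.8 7.7 -0.0142 -0.0467 0" --pt "-5.6 28.8 7.7 -0.0142 -0.0467 0" --pt "-5.6 28.8 7.7 -0.0142 -0.0467 0" --pt "-5.6 28.8 7.7 -0.0142 -0.0467 0" --pt "-5.6 28.8 7.7 -0.0142 -0.0467 0" --pt "-5.6 28.8 7.7 -0.0142 -0.0467 0" --pt "-5.6 28.8 7.7 -0.0142 -0.0467 0" --pt "-5.6 28.8 7.7 -0.0142 -0.0467 0" --pt "-5.6 28.8 7.7 -0.0142 -0.0467 0" --pt "0 0 0 0 0 0" --gripper 0.6

```text
clock: 14.83
position: [0.534, 0.279, 0.2955]
ee_rot: [0.44, 3.104, 0.009]
force: [-1.6, 0.7, 0.5]
width: 0.6
gripper_force: 0.0
```

```bash
cat >> bot.py <<'E'
CAP=lambda z:np.array([[.011*np.cos(a),.011*np.sin(a),zz] for zz in(z,.088) for a in an])
def fullfit(c,im,col,g):
    # contour of colour body plus its dark cap: fit silhouette of body+cap by IoU-like search
    e=proj(c,[*g,.03])[0];ms=[m for m in mask(im,col) if np.hypot(*(m[1]-e))<60]
    if not ms:return None
    m=max(ms,key=lambda m:m[0][4]);x,y,w,h,_=m[0]
    r,gg,b=[im[...,i].astype(int) for i in range(3)]
    M=((r>100)&(gg<60)&(b<60)) if col=="red" else ((b>110)&(r<60)&(b-gg>60))
    def cost(p):
        A=np.zeros(im.shape[:2],np.uint8);cv2.fillConvexPoly(A,cv2.convexHull(proj(c,BODY+[p[0],p[1],0]).round().astype(np.int32)),1)
        cv2.fillConvexPoly(A,cv2.convexHull(proj(c,CAP(.058)+[p[0],p[1],0]).round().astype(np.int32)),0)
        sub=np.zeros_like(A);sub[max(0,y-15):y+h+15,max(0,x-15):x+w+15]=1
        return ((A>0)!=(M&(sub>0))).sum()
    best=min((cost((g[0]+i*.004,g[1]+j*.004)),g[0]+i*.004,g[1]+j*.004) for i in range(-6,7) for j in range(-6,7))
    best=min((cost((best[1]+i*.001,best[2]+j*.001)),best[1]+i*.001,best[2]+j*.001) for i in range(-4,5) for j in range(-4,5))
    return m[0].tolist(),best
E
python3 - <<'E'
from bot import *
B=yawR(BY);Rd=toolR(np.array([0,0,-1.]),B[:,1])
shot("w5");c=ld("w5");im=cv2.imread("pics/w5.png")[:,:,::-1]
print(proj(c,[.437,.305,.03]),fullfit(c,im,"red",(.437,.305)))
print("side",fullfit(D,cv2.imread("pics/side0.png")[:,:,::-1],"red",(.437,.305)))
target([.437,.305,.16],Rd)
b=cv2.imread("pics/side0.png")[:,:,::-1]
print("blue",fullfit(D,b,"blue",(.675,.09)),fullfit(S,cv2.imread("pics/scene0.png")[:,:,::-1],"blue",(.675,.09)),fullfit(ld("w2"),cv2.imread("pics/w2.png")[:,:,::-1],"blue",(.675,.09)))
E
```

```text
[[280.31781102 104.29789362]] ([272, 92, 28, 30, 316], (np.int64(152), 0.442, 0.311))
side ([199, 145, 17, 26, 327], (np.int64(41), 0.442, 0.312))
t 14.8833 q [-0.13  0.43 -0.64  1.49  0.26  1.3   0.49] pos [0.5356 0.2751 0.2943] toolz [ 0.005  0.002 -1.   ] tooly [0.281 0.96  0.004]
need mm [ -98.6   29.9 -134.3] rot [-0.0023  0.0048 -0.0101] force [ 0.4 -1.2 -1. ] 0.5998602728776132 0.0
blue ([329, 178, 17, 26, 326], (np.int64(76), 0.679, 0.092)) ([234, 256, 16, 24, 196], (np.int64(206), 0.675, 0.08299999999999999)) ([289, 81, 22, 33, 511], (np.int64(96), 0.681, 0.088))
```

Call:
step_arm --pt "-18.5 7.4 -14 0 0.001 -0.002" --pt "-18.5 7.4 -14 0 0.001 -0.002" --pt "-18.5 7.4 -14 0 0.001 -0.002" --pt "-18.5 7.4 -14 0 0.001 -0.002" --pt "-18.5 7.4 -14 0 0.001 -0.002" --pt "0 0 -32 0 0 0" --pt "0 0 -30 0 0 0" --pt "0 0 -25 0 0 0" --pt "0 0 0 0 0 0"

```text
clock: 15.63
position: [0.444, 0.3035, 0.1312]
ee_rot: [-0.475, -3.098, 0.011]
force: [-0.1, -1.7, -0.6]
width: 0.597
gripper_force: 0.0
```

```bash
python3 - <<'E'
from bot import *
B=yawR(BY);target([.443,.312,.062],toolR(np.array([0,0,-1.]),B[:,1]))
E
```

```text
t 15.6333 q [-0.24  0.48 -0.63  1.85  0.34  0.93  0.24] pos [0.444  0.3035 0.1312] toolz [-0.008 -0.006 -1.   ] tooly [ 0.299  0.954 -0.008]
need mm [ -1.    8.5 -69.2] rot [ 0.0057 -0.0083  0.0094] force [-0.1 -1.7 -0.6] 0.5966390175692304 0.0
```

Call:
step_arm --pt "-0.5 4.5 -10 0.003 -0.004 0.005" --pt "-0.5 4 -10 0.003 -0.004 0.004" --pt "0 0 -16 0 0 0" --pt "0 0 -16 0 0 0" --pt "0 0 -15 0 0 0" --pt "0 0 0 0 0 0"

```text
clock: 16.13
position: [0.4445, 0.3152, 0.0679]
ee_rot: [0.46, 3.103, 0.009]
force: [0.3, -0.4, -0.8]
width: 0.601
gripper_force: 0.0
```

Call:
step_arm --pt "0 0 0 0 0 0" --pt "0 0 0 0 0 0" --pt "0 0 0 0 0 0" --pt "0 0 0 0 0 0" --pt "0 0 0 0 0 0" --pt "0 0 0 0 0 0" --gripper 0.1 --force 25

```text
clock: 16.63
position: [0.4454, 0.3157, 0.0701]
ee_rot: [0.46, 3.101, 0.012]
force: [0.8, -0.2, -0.9]
width: 0.236
gripper_force: 24.7
```

```bash
python3 - <<'E'
from bot import *
B=yawR(BY);target([.443,.312,.062],toolR(np.array([0,0,-1.]),B[:,1]))
E
```

```text
t 16.6333 q [-0.3   0.56 -0.58  1.91  0.43  0.79  0.17] pos [0.4454 0.3157 0.0701] toolz [ 0.008  0.007 -1.   ] tooly [0.29  0.957 0.009]
need mm [-2.4 -3.7 -8.1] rot [-0.0065  0.0078 -0.0003] force [ 0.8 -0.2 -0.9] 0.23606213400328957 24.670067131519318
```

Call:
step_arm --pt "0 0 10 0 0 0" --pt "0 0 25 0 0 0" --pt "0 0 35 0 0 0" --pt "0 0 35 0 0 0" --pt "0 0 35 0 0 0" --pt "0 0 35 0 0 0" --pt "0 0 35 0 0 0" --pt "0 0 20 0 0 0" --pt "0 0 0 0 0 0"

```text
clock: 17.38
position: [0.4461, 0.3175, 0.3054]
ee_rot: [0.458, 3.096, 0.02]
force: [-0.5, -0.3, -0.3]
width: 0.228
gripper_force: 24.7
```

```bash
python3 - <<'E'
from bot import *
B=yawR(BY);print(bw(.0005,-.0765,0),bw(.0525,-.0765,0));target(bw(.0005,-.0765,.2),toolR(np.array([0,0,-1.]),B[:,1]))
E
```

```text
[ 0.52875147 -0.23234508  0.        ] [ 0.57850821 -0.24745361  0.        ]
t 17.3833 q [-0.19  0.32 -0.69  1.61  0.22  1.26  0.36] pos [0.4461 0.3175 0.3054] toolz [ 0.014  0.011 -1.   ] tooly [0.29  0.957 0.015]
need mm [  82.7 -549.9 -105.4] rot [-0.0111  0.0135 -0.0009] force [-0.5 -0.3 -0.3] 0.22831125409735123 24.67359960079193
```

Call:
step_arm --pt "3 -15 0 -0.001 0.001 0" --pt "5 -33 0 -0.001 0.001 0" --pt "5.2 -36 0 -0.001 0.001 0" --pt "5.2 -36 0 -0.001 0.001 0" --pt "5.2 -36 0 -0.001 0.001 0" --pt "5.2 -36 0 -0.001 0.001 0" --pt "5.2 -36 0 -0.001 0.001 0" --pt "5.2 -36 0 -0.001 0.001 0" --pt "5.2 -36 0 -0.001 0.001 0" --pt "5.2 -36 0 -0.001 0.001 0" --pt "5.2 -36 0 -0.001 0.001 0" --pt "5.2 -36 -10 0 0.001 0" --pt "5.2 -36 -20 0 0.001 0" --pt "5.2 -36 -25 0 0 0" --pt "5.2 -36 -25 0 0 0" --pt "5 -25 -20 0 0 0" --pt "3 -8.9 -5 0 0 0" --pt "0 0 0 0 0 0" --pt "0 0 0 0 0 0"

```text
clock: 18.97
position: [0.5281, -0.2292, 0.1974]
ee_rot: [-0.46, -3.102, 0.007]
force: [0.8, 0.6, 0.5]
width: 0.235
gripper_force: 24.7
```

```bash
cat >> bot.py <<'E'
def held(col,dz=.069):
    # silhouettes of the held bottle's coloured body in scene and side -> x,y (z from TCP)
    s=observe();z=s['position'][2]-dz;res=[]
    obs=[]
    for n,c in(("scene",S),("side",D)):
        im=cams.get_image(n);cv2.imwrite(f"pics/h_{n}.png",im[:,:,::-1]);e=proj(c,[*s['position'][:2],z+.03])[0]
        ms=[m for m in mask(im,col) if np.hypot(*(m[1]-e))<40]
        if not ms:print(n,"none near",e);continue
        m=max(ms,key=lambda m:m[0][4]);obs.append((c,m[0]));print(n,m[0].tolist())
    def f(p):
        o=[]
        for c,b in obs:
            q=proj(c,BODY+p);lo,hi=q.min(0),q.max(0)
            o+=[lo[0]-b[0]+.5,hi[0]-b[0]-b[2]+.5,hi[1]-b[1]-b[3]+.5]
        return o
    r=least_squares(f,[*s['position'][:2],z]);print("bottle",r.x.round(4),r.fun.round(1),"in tcp",((r.x-s['position'])*1e3).round(1),"in box",((r.x-BX)@yawR(BY)*1e3).round(1))
def down(x,y,z):target(bw(x,y,z),toolR(np.array([0,0,-1.]),yawR(BY)[:,1]))
E
python3 - <<'E'
from bot import *
down(.0005,-.0765,.15);held("red")
E
```

```text
t 18.9667 q [ 0.61  0.42 -0.41  1.7   0.19  1.06  1.41] pos [ 0.5281 -0.2292  0.1974] toolz [-0.006 -0.003 -1.   ] tooly [ 0.29   0.957 -0.005]
need mm [  0.7  -3.1 -47.4] rot [ 0.0034 -0.0064 -0.0006] force [0.8 0.6 0.5] 0.23536646645212975 24.67291921377182
scene [201, 129, 15, 24, 238]
side [346, 276, 23, 43, 532]
bottle [ 0.5232 -0.2281  0.1277] [ 1.5  2.2  0.8 -4.3  5.7  0.1] in tcp [ -4.9   1.1 -69.7] in box [ -6.1 -74.1 127.7]
```

```bash
sed -i 's/m=((r>100)&(g<60)&(b<60)) if/m=((r>50)\&(g<.25*r)\&(b<.25*r)) if/; s/((b>110)&(r<60)&(b-g>60))$/((b>50)\&(r<.4*b)\&(g<.6*b))/' bot.py; python3 - <<'E'
from bot import *
held("red")
im=cv2.imread("pics/h_side.png")
for y in(290,300,310):print(y,im[y,335:380,::-1][::3].tolist())
E
```

```text
scene none near [207.88354489 139.81008189]
side [347, 277, 22, 41, 504]
bottle [ 0.6207 -0.1264 -0.1012] [0. 0. 0.] in tcp [  91.8  101.7 -299.8] in box [  57.7   51.6 -101.2]
290 [[36, 39, 47], [38, 39, 48], [39, 41, 49], [39, 42, 50], [107, 35, 40], [184, 18, 7], [251, 10, 0], [248, 14, 0], [185, 23, 19], [211, 43, 38], [198, 138, 130], [124, 125, 119], [55, 58, 66], [75, 80, 91], [76, 81, 92]]
300 [[255, 255, 255], [255, 255, 255], [255, 255, 255], [255, 255, 255], [166, 48, 44], [158, 17, 10], [158, 16, 9], [165, 21, 14], [167, 15, 8], [176, 116, 109], [182, 181, 173], [181, 180, 171], [196, 194, 183], [151, 151, 144], [145, 144, 137]]
310 [[255, 255, 255], [255, 255, 255], [255, 255, 255], [255, 255, 255], [152, 17, 14], [159, 21, 18], [165, 17, 11], [168, 15, 10], [171, 18, 11], [158, 76, 71], [188, 188, 178], [185, 182, 172], [212, 207, 196], [228, 227, 222], [245, 244, 239]]
```

```bash
python3 - <<'E'
import cv2,numpy as np
a=cv2.imread("pics/h_scene.png")[90:200,160:270];b=cv2.imread("pics/h_side.png")[200:365,290:420]
cv2.imwrite("pics/v.png",np.hstack([cv2.resize(a,(500,500))[:,:400],cv2.resize(b,(394,500))]))
E
```

```text
(no output)
```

View pics/v.png

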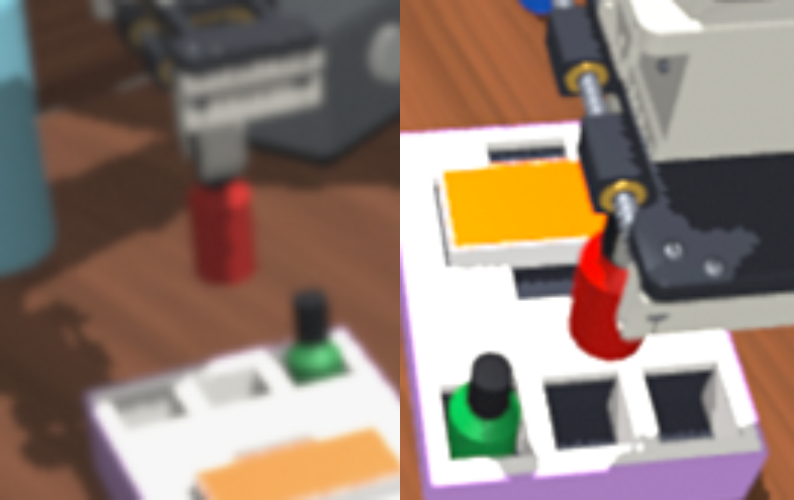

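The picture shows red held upright over the pockets; in the side view the gripper hides the bottle's right edge, so I use only its left edge and bottom there.

```bash
sed -i 's/m=((r>50)&(g<.25\*r)&(b<.25\*r)) if/m=((r>75)\&(g<.45*r)\&(b<.45*r)\&(r-g>50)) if/' bot.py
python3 - <<'E'
from bot import *
s=observe()
bS=cv2.imread("pics/h_scene.png")[:,:,::-1];bD=cv2.imread("pics/h_side.png")[:,:,::-1]
f1=[m[0] for m in mask(bS,"red") if np.hypot(*(m[1]-[208,140]))<12];f2=[m[0] for m in mask(bD,"red") if np.hypot(*(m[1]-[355,300]))<20];print(f1,f2)
for (x1,w1,b1),(x2,b2) in (((201,15.5,153),(346,318.5)),):
    def f(p):
        q=proj(S,BODY+p);t=proj(D,BODY+p)
        return [q[:,0].min()-x1,q[:,0].max()-x1-w1,q[:,1].max()-b1,t[:,0].min()-x2,t[:,1].max()-b2]
    r=least_squares(f,[*s['position'][:2],.128]);print("bottle",r.x.round(4),r.fun.round(1),"in tcp",((r.x-s['position'])*1e3).round(1),"in box",((r.x-BX)@yawR(BY)*1e3).round(1),"tcp in box",((s['position']-BX)@yawR(BY)*1e3).round(1))
E
```

```text
[array([202, 130,  14,  22, 259], dtype=int32)] [array([346, 275,  23,  44, 560], dtype=int32)]
bottle [ 0.5276 -0.2306  0.1292] [-1.  -0.8  0.1 -0.9 -0.1] in tcp [ -1.3  -2.1 -69.5] in box [ -1.1 -75.1 129.2] tcp in box [ -0.5 -72.7 198.7]
```

Call:
step_arm --pt "0.8 -2.7 -10 0.001 -0.002 0" --pt "0 0 -18 0 -0.001 0" --pt "0 0 -18 0 0 0" --pt "0 0 -15 0 0 0" --pt "0 0 -8 0 0 0" --pt "0 0 0 0 0 0"

```text
clock: 19.67
position: [0.5279, -0.2323, 0.1266]
ee_rot: [-0.459, -3.103, 0.005]
force: [0.0, -0.0, -0.0]
width: 0.234
gripper_force: 24.7
```

```bash
python3 - <<'E'
from bot import *
down(.0005,-.0765,.081)
down(.0005,-.0765,.081)
bS=cams.get_image("scene");down(.0005,-.0765,.081)
E
```

```text
t 19.6667 q [ 0.6   0.5  -0.39  1.78  0.24  0.91  1.38] pos [ 0.5279 -0.2323  0.1266] toolz [-0.006 -0.003 -1.   ] tooly [ 0.289  0.957 -0.004]
need mm [  0.9  -0.1 -45.6] rot [ 0.0027 -0.0055 -0.0012] force [ 0. -0. -0.] 0.23435124991970033 24.672549068927765
t 19.6667 q [ 0.6   0.5  -0.39  1.78  0.24  0.91  1.38] pos [ 0.5279 -0.2323  0.1266] toolz [-0.006 -0.003 -1.   ] tooly [ 0.289  0.957 -0.004]
need mm [  0.9  -0.1 -45.6] rot [ 0.0027 -0.0055 -0.0012] force [ 0. -0. -0.] 0.23435124991970033 24.672549068927765
t 19.7167 q [ 0.6   0.49 -0.39  1.78  0.24  0.92  1.38] pos [ 0.5286 -0.2326  0.1278] toolz [-0.004 -0.003 -1.   ] tooly [ 0.29   0.957 -0.004]
need mm [  0.2   0.2 -46.8] rot [ 0.0033 -0.0041 -0.001 ] force [ 0.9 -0.8 -0.3] 0.22916057760609546 24.672642946243286
```

Bottle bottom is about 6 mm over the deck; lowering slowly and watching the force.

Call:
step_arm --pt "0.3 0 -5 0 0 0" --pt "0 0 -4 0 0 0" --pt "0 0 -3 0 0 0" --pt "0 0 0 0 0 0"

```text
clock: 20.05
position: [0.5325, -0.2327, 0.1191]
ee_rot: [0.459, 3.103, -0.007]
force: [0.1, 2.0, 16.5]
width: 0.235
gripper_force: 25.2
```

Call:
step_arm --pt "0 0 -4 0 0 0" --pt "0 0 -4 0 0 0" --pt "0 0 -4 0 0 0" --pt "0 0 0 0 0 0"

```text
clock: 20.38
position: [0.5373, -0.2322, 0.1105]
ee_rot: [0.455, 3.094, -0.007]
force: [5.2, 4.9, 34.7]
width: 0.25
gripper_force: 25.6
```

Call:
step_arm --pt "0 0 8 0 0 0" --pt "0 0 12 0 0 0" --pt "0 0 15 0 0 0" --pt "0 0 0 0 0 0" --pt "0 0 0 0 0 0"

```text
clock: 20.8
position: [0.5296, -0.2333, 0.1401]
ee_rot: [-0.461, -3.107, 0.008]
force: [-0.5, -0.2, -1.3]
width: 0.235
gripper_force: 24.9
```

```bash
cat >> bot.py <<'E'
def edges(im,rows,lo,hi):
    out=[]
    for y in rows:
        r,g,b=[im[y,lo:hi,i].astype(int) for i in range(3)]
        k=np.nonzero((r>75)&(g<.45*r)&(b<.45*r)&(r-g>50))[0]
        out.append((y,int(k.min())+lo,int(k.max())+lo+1) if len(k) else (y,))
    return out
E
python3 - <<'E'
from bot import *
down(.0005,-.0765,.081);s=observe();print(s['ft_torque'].round(2))
a=cams.get_image("scene");b=cams.get_image("side");cv2.imwrite("pics/k_scene.png",a[:,:,::-1]);cv2.imwrite("pics/k_side.png",b[:,:,::-1])
e=proj(S,[*s['position'][:2],s['position'][2]-.045])[0];d=proj(D,[*s['position'][:2],s['position'][2]-.045])[0];print(e,d)
print("scene now",edges(a,range(int(e[1])-12,int(e[1])+16,3),int(e[0])-18,int(e[0])+18))
print("side now",edges(b,range(int(d[1])-18,int(d[1])+25,4),int(d[0])-22,int(d[0])+22))
a=cv2.imread("pics/h_scene.png")[:,:,::-1];b=cv2.imread("pics/h_side.png")[:,:,::-1]
print("scene before",edges(a,range(129,156,3),190,226));print("side before",edges(b,range(276,322,4),335,380))
E
```

```text
t 20.8 q [ 0.6   0.48 -0.4   1.77  0.23  0.94  1.39] pos [ 0.5296 -0.2333  0.1401] toolz [-0.001 -0.005 -1.   ] tooly [ 0.291  0.957 -0.005]
need mm [ -0.8   1.  -59.1] rot [ 0.0046 -0.0015 -0.    ] force [-0.5 -0.2 -1.3] 0.23483351325590562 24.91853356361389
[ 0.07 -0.13  0.02]
[208.8462614  160.85766322] [356.89197198 320.30295961]
scene now [(148, 212, 216), (151, 204, 217), (154, 205, 217), (157, 205, 218), (160, 206, 218), (163, 206, 219), (166, 207, 216), (169,), (172,), (175,)]
side now [(302,), (306, 346, 352), (310, 344, 354), (314, 343, 355), (318, 341, 358), (322, 340, 359), (326, 338, 358), (330, 339, 357), (334, 340, 355), (338, 344, 354), (342,)]
scene before [(129,), (132, 202, 215), (135, 202, 215), (138, 203, 215), (141, 203, 216), (144, 203, 216), (147, 204, 216), (150, 204, 215), (153,)]
side before [(276, 355, 358), (280, 351, 357), (284, 350, 358), (288, 348, 363), (292, 347, 364), (296, 347, 363), (300, 347, 362), (304, 347, 361), (308, 346, 361), (312, 348, 364), (316, 352, 367), (320,)]
```

```bash
cat >> bot.py <<'E'
def span(P,y):
    h=cv2.convexHull(P.astype(np.float32))[:,0];n=np.roll(h,-1,0);xs=[]
    for a,b in zip(h,n):
        if (a[1]-y)*(b[1]-y)<=0 and a[1]!=b[1]:xs.append(a[0]+(b[0]-a[0])*(y-a[1])/(b[1]-a[1]))
    return (min(xs),max(xs)) if xs else (h[:,0].mean(),)*2
PIV=np.array([0,0,.078])
def bpose(p):  # p = pivot(world x,y,z of the cap point 78 mm up), tilt about box y, tilt about box x
    Q=yawR(BY)@R.from_euler('xy',[p[4],p[3]]).as_matrix()
    return (BODY-PIV)@Q.T+p[:3]
def tiltfit(eS,eD,botD,botS,reg=1.,rx=True):
    s=observe();t=s['position']
    def f(p):
        P=bpose(p);q=proj(S,P);d=proj(D,P);o=[]
        for y,l,r in eS:
            a=span(q,y+.5);o+=[a[0]-l,a[1]-r]
        for y,l in eD:o.append(span(d,y+.5)[0]-l)
        o+=[d[:,1].max()-botD,q[:,1].max()-botS]
        return np.r_[o,(p[2]-(t[2]+.009))*1e3*.5,p[4]*60*reg, (np.array(p[:2])-t[:2])*1e3*.35]
    r=least_squares(f,[*t[:2],t[2]+.009,0,0]);p=r.x
    Q=yawR(BY)@R.from_euler('xy',[p[4],p[3]]).as_matrix();b=p[:3]-Q@PIV
    print("tilt deg about box y,x",np.degrees(p[3:]).round(1),"bottom in box",((b-BX)@yawR(BY)*1e3).round(1),"tcp in box",((t-BX)@yawR(BY)*1e3).round(1),r.fun.round(1))
E
python3 - <<'E'
from bot import *
print("now")
tiltfit([(y,l,r) for y,l,r in((154,205,217),(157,205,218),(160,206,218),(163,206,219))],[(318,341),(322,340),(326,338),(330,339),(334,340)],341,168)
E
```

```text
now
tilt deg about box y,x [ 2.4 -0.2] bottom in box [ -6.6 -79.4  73.8] tcp in box [  0.7 -77.2 138.8] [-1.6  0.3 -1.1 -0.3 -1.6  0.1 -1.1 -0.4 -1.3 -1.5 -0.6 -1.4 -0.7  0.
  2.3  2.  -0.2 -1.5 -0.3]
```

```bash
cat >> bot.py <<'E'
from scipy.optimize import differential_evolution
def colmask(im,col):
    r,g,b=[im[...,i].astype(int) for i in range(3)]
    return ((r>70)&(g<.45*r)&(b<.45*r)&(r-g>50)) if col=="red" else ((b>60)&(r<.5*b)&(g<.65*b)&(b-r>40))
def fit3(views,col,t,ty=.35,tx=.06):
    V=[]
    for nm,c,im in views:
        e=proj(c,[t[0],t[1],t[2]-.04])[0];M=np.zeros(im.shape[:2],bool)
        n,l,st,ce=cv2.connectedComponentsWithStats(colmask(im,col).astype(np.uint8))
        ok=[i for i in range(1,n) if st[i,4]>30 and np.hypot(*(ce[i]-e))<60]
        if not ok:print(nm,"none");continue
        i=max(ok,key=lambda i:st[i,4]);print(nm,st[i].tolist(),ce[i].round(0));M=l==i
        x,y,w,h=st[i][:4];x0,y0=max(0,x-25),max(0,y-25);V.append((c,M[y0:y+h+25,x0:x+w+25],x0,y0))
    def cost(p):
        P=bpose(p);o=0
        for c,M,x0,y0 in V:
            A=np.zeros(M.shape,np.uint8);h=cv2.convexHull((proj(c,P)-[x0-.0,y0-.0]).astype(np.float32))
            cv2.fillConvexPoly(A,np.round((h-.5)*16).astype(np.int32),1,shift=4)
            o+=(2*(M&(A==0)).sum()+1.*((~M)&(A>0)).sum())/M.sum()
        return o+ (((p[2]-t[2]-.009)/.003)**2+(p[4]/tx)**2)*.01
    r=differential_evolution(cost,[(t[0]-.012,t[0]+.012),(t[1]-.012,t[1]+.012),(t[2]+.003,t[2]+.015),(-ty,ty),(-.15,.15)],seed=1,maxiter=60,popsize=12)
    p=r.x;Q=yawR(BY)@R.from_euler('xy',[p[4],p[3]]).as_matrix();b=p[:3]-Q@PIV
    print("cost",round(r.fun,3),"tilt deg y,x",np.degrees(p[3:]).round(1),"piv in box",((p[:3]-BX)@yawR(BY)*1e3).round(1),"bottom in box",((b-BX)@yawR(BY)*1e3).round(1),"tcp in box",((t-BX)@yawR(BY)*1e3).round(1));return p
E
python3 - <<'E'
from bot import *
t=observe()['position']
shot("w6");w=cv2.imread("pics/w6.png")[:,:,::-1]
rd=lambda n:cv2.imread(f"pics/{n}.png")[:,:,::-1]
v=[("scene",S,rd("k_scene")),("side",D,rd("k_side"))]
fit3(v,"red",t);fit3(v+[("wrist",ld("w6"),w)],"red",t)
print("before");fit3([("scene",S,rd("h_scene")),("side",D,rd("h_side"))],"red",np.array([.5281,-.2300,.198]))
E
```

```text
scene [204, 147, 15, 21, 223] [211. 158.]
side [338, 304, 21, 37, 510] [348. 324.]
cost 1.322 tilt deg y,x [-2.8  7.3] piv in box [ -9.1 -85.7 146.6] bottom in box [ -5.3 -75.7  69.3] tcp in box [  0.7 -77.2 138.8]
scene [204, 147, 15, 21, 223] [211. 158.]
side [338, 304, 21, 37, 510] [348. 324.]
wrist [253, 189, 58, 51, 2041] [281. 214.]
cost 1.947 tilt deg y,x [-3.8  0.8] piv in box [-10.8 -79.4 146.2] bottom in box [ -5.6 -78.4  68.4] tcp in box [  0.7 -77.2 138.8]
before
scene [202, 130, 14, 22, 259] [209. 141.]
side [346, 275, 23, 44, 560] [355. 299.]
cost 1.278 tilt deg y,x [-7.9  5.4] piv in box [-11.1 -80.4 204.8] bottom in box [ -0.5 -73.2 127.8] tcp in box [ -0.8 -74.4 198. ]
```

```bash
python3 - <<'E'
from bot import *
c=ld("w6");t=observe()['position'];B=yawR(BY)
w=cv2.imread("pics/w6.png")[:,:,::-1];M=colmask(w,"red")
print([(y,int(np.nonzero(M[y,240:330])[0].min())+240,int(np.nonzero(M[y,240:330])[0].max())+241) for y in range(189,242,6) if M[y,240:330].any()])
for off in(-.003,0,.003):
  for b in(0,3,6,9,12):
    P=bpose([*(t+B@[off,0,0])[:2],t[2]+.009,np.radians(b),0]);q=proj(c,P);print(off,b,q.min(0).round(0),q.max(0).round(0),"w@212",np.round(span(q,212),0), "side",proj(D,P).min(0).round(0),proj(D,P).max(0).round(0),"scene",proj(S,P).min(0).round(0),proj(S,P).max(0).round(0))
E
```

```text
[(189, 279, 284), (195, 265, 298), (201, 260, 303), (207, 258, 305), (213, 256, 306), (219, 255, 308), (225, 254, 310), (231, 253, 311), (237, 259, 307)]
-0.003 0 [254. 194.] [313. 266.] w@212 [261. 307.] side [339. 300.] [370. 341.] scene [203. 148.] [218. 172.]
-0.003 3 [254. 189.] [313. 263.] w@212 [260. 308.] side [337. 300.] [369. 341.] scene [203. 148.] [219. 172.]
-0.003 6 [254. 184.] [313. 260.] w@212 [258. 309.] side [334. 300.] [367. 341.] scene [204. 147.] [221. 172.]
-0.003 9 [254. 179.] [314. 257.] w@212 [257. 310.] side [332. 300.] [366. 341.] scene [204. 147.] [222. 171.]
-0.003 12 [254. 174.] [314. 254.] w@212 [257. 311.] side [329. 300.] [365. 341.] scene [205. 147.] [223. 171.]
0 0 [254. 198.] [313. 270.] w@212 [262. 306.] side [341. 300.] [372. 341.] scene [202. 148.] [217. 173.]
0 3 [254. 193.] [313. 267.] w@212 [261. 307.] side [339. 300.] [371. 341.] scene [202. 148.] [218. 172.]
0 6 [254. 188.] [313. 264.] w@212 [259. 308.] side [336. 300.] [370. 341.] scene [203. 148.] [220. 172.]
0 9 [254. 183.] [313. 262.] w@212 [258. 309.] side [334. 300.] [368. 341.] scene [203. 147.] [221. 172.]
0 12 [254. 178.] [314. 259.] w@212 [258. 310.] side [331. 300.] [367. 341.] scene [204. 147.] [222. 171.]
0.003 0 [255. 202.] [313. 274.] w@212 [264. 304.] side [343. 300.] [374. 340.] scene [200. 148.] [216. 173.]
0.003 3 [255. 197.] [313. 272.] w@212 [262. 306.] side [341. 300.] [373. 341.] scene [201. 148.] [217. 173.]
0.003 6 [254. 192.] [313. 269.] w@212 [260. 307.] side [338. 300.] [372. 341.] scene [202. 148.] [219. 172.]
0.003 9 [254. 187.] [313. 266.] w@212 [259. 309.] side [336. 300.] [370. 341.] scene [202. 148.] [220. 172.]
0.003 12 [254. 182.] [313. 263.] w@212 [258. 309.] side [333. 300.] [369. 341.] scene [203. 147.] [221. 171.]
```

```bash
python3 - <<'E'
from bot import *
im=cv2.imread("pics/side0.png")
for k in(0,52):
    q=proj(D,[bw(k/1e3+.0005+sx*.021,-.0765+sy*.021,.052) for sx,sy in((-1,1),(1,1),(1,-1),(-1,-1))]);print("side pocket",k,q.round(1).tolist())
    cx,cy=q.mean(0).round().astype(int)
    print("row",cy,"col",cx-22,im[cy,cx-22:cx+24].mean(1).astype(int).tolist());print("col",cx-4,"row",cy-20,im[cy-20:cy+22,cx-4].mean(1).astype(int).tolist())
im=cv2.imread("pics/scene0.png")
for k in(0,52):
    q=proj(S,[bw(k/1e3+.0005+sx*.021,-.0765+sy*.021,.052) for sx,sy in((-1,1),(1,1),(1,-1),(-1,-1))]);print("scene pocket",k,q.round(1).tolist())
    cx,cy=q.mean(0).round().astype(int);print("row",cy,"col",cx-16,im[cy,cx-16:cx+17].mean(1).astype(int).tolist())
E
```

```text
side pocket 0 [[335.4, 322.9], [362.2, 320.6], [368.9, 346.2], [340.8, 348.8]]
row 335 col 330 [188, 255, 255, 255, 255, 255, 255, 255, 234, 92, 29, 35, 38, 39, 39, 38, 40, 38, 39, 38, 38, 38, 39, 39, 39, 39, 37, 36, 71, 120, 132, 145, 174, 177, 179, 221, 255, 255, 255, 255, 255, 255, 255, 171, 53, 31]
col 348 row 315 [255, 255, 255, 255, 255, 255, 255, 254, 220, 180, 138, 79, 42, 37, 39, 40, 40, 39, 41, 39, 39, 39, 37, 39, 39, 38, 38, 39, 38, 40, 54, 68, 109, 222, 255, 255, 255, 255, 255, 255, 239, 184]
side pocket 52 [[368.6, 320.0], [394.9, 317.7], [403.1, 342.9], [375.5, 345.6]]
row 332 col 364 [210, 254, 255, 255, 255, 255, 255, 255, 191, 62, 31, 37, 38, 38, 39, 38, 39, 39, 39, 39, 38, 39, 38, 37, 39, 66, 111, 132, 131, 138, 166, 179, 178, 170, 184, 250, 255, 255, 255, 255, 253, 226, 147, 97, 97, 98]
col 382 row 312 [255, 255, 255, 255, 255, 255, 255, 254, 207, 178, 144, 73, 34, 38, 41, 39, 41, 41, 39, 40, 39, 39, 39, 39, 39, 38, 39, 39, 38, 41, 50, 62, 120, 239, 255, 255, 255, 255, 255, 255, 224, 160]
scene pocket 0 [[220.8, 176.6], [205.8, 180.3], [201.1, 172.9], [215.7, 169.3]]
row 175 col 195 [231, 223, 217, 230, 244, 246, 246, 244, 234, 217, 207, 205, 205, 204, 205, 204, 205, 205, 202, 189, 160, 136, 130, 151, 211, 243, 246, 247, 244, 229, 213, 221, 230]
scene pocket 52 [[202.3, 181.2], [187.0, 185.1], [182.7, 177.5], [197.6, 173.8]]
row 179 col 176 [94, 98, 116, 161, 219, 242, 246, 244, 237, 221, 209, 205, 204, 205, 205, 204, 204, 204, 204, 203, 192, 167, 141, 143, 192, 237, 245, 246, 246, 242, 232, 228, 230]
```

Call:
step_arm --pt "-0.5 2 0 -0.01 -0.034 0" --pt "0 0 0 -0.01 -0.033 0" --pt "0 0 0 0 0 0" --pt "0 0 0 0 0 0"

```text
clock: 21.28
position: [0.5279, -0.2309, 0.1389]
ee_rot: [0.452, 3.043, -0.022]
force: [0.9, 0.6, -0.7]
width: 0.232
gripper_force: 24.9
```

```bash
cat >> bot.py <<'E'
def blob(im,col,e,rad=60):
    n,l,st,ce=cv2.connectedComponentsWithStats(colmask(im,col).astype(np.uint8))
    ok=[i for i in range(1,n) if st[i,4]>30 and np.hypot(*(ce[i]-e))<rad]
    if not ok:return None
    b=st[max(ok,key=lambda i:st[i,4])];return b[0],b[1],b[0]+b[2],b[1]+b[3]
def meas(col,dz=.069,verbose=1):
    ts=[];s=observe();ts.append(s['position'])
    cw=cams.get_calibration("wrist");w=cams.get_image("wrist");ts.append(observe()['position']);a=cams.get_image("scene");ts.append(observe()['position']);b=cams.get_image("side");ts.append(observe()['position'])
    t=np.mean(ts,0);P0=[t[0],t[1],t[2]-.04]
    bs=blob(a,col,proj(S,P0)[0]);bd=blob(b,col,proj(D,P0)[0]);bw_=blob(w,col,proj(cw,P0)[0]);B=yawR(BY)
    if verbose:print(bs,bd,bw_)
    def f(p): # off x, off y, dz err, tilt
        P=bpose([*(t+B@[p[0],p[1],0])[:2],t[2]-dz+.078+p[2],p[3],0]);q,d,u=proj(S,P),proj(D,P),proj(cw,P)
        o=[]
        if bs:o+=[q[:,0].min()-bs[0]+.5,q[:,0].max()-bs[2]-.5,(q[:,1].max()-bs[3]-.5)*.5]
        if bd:o+=[d[:,0].min()-bd[0]+.5,(d[:,1].max()-bd[3]-.5)]
        if bw_:o+=[(u[:,1].min()-bw_[1])*.5,(u[:,0].min()-bw_[0])*.25,(u[:,0].max()-bw_[2])*.25]
        return np.r_[o,np.array(p[:3])*1e3*[.3,.2,.3],p[3]*5]
    r=least_squares(f,[0,0,0,0.]);p=r.x
    tb=(t-BX)@B*1e3;print("off",(p[:3]*1e3).round(1),"tilt",np.degrees(p[3]).round(1),"BOTTOM in box",(tb[0]+p[0]*1e3-78*np.sin(p[3])).round(1),(tb[1]+p[1]*1e3).round(1),(tb[2]+p[2]*1e3-dz*1e3).round(1),"tcp",tb.round(1),r.fun.round(1))
E
python3 -c "
from bot import *
down(.0005,-.0765,.081);meas('red')"
```

```text
t 21.2833 q [ 0.61  0.44 -0.4   1.84  0.24  0.84  1.38] pos [ 0.5279 -0.2309  0.1389] toolz [ 0.062 -0.023 -0.998] tooly [ 0.29   0.957 -0.004]
need mm [  0.8  -1.4 -57.9] rot [ 0.0234  0.0621 -0.0002] force [ 0.9  0.6 -0.7] 0.2321376946872276 24.918453097343445
(np.int32(204), np.int32(149), np.int32(218), np.int32(169)) (np.int32(339), np.int32(305), np.int32(351), np.int32(339)) (np.int32(253), np.int32(189), np.int32(308), np.int32(240))
off [-2.  -1.4  2. ] tilt 1.4 BOTTOM in box -4.1 -76.7 72.1 tcp [-1.00e-01 -7.53e+01  1.39e+02] [-0.8 -0.1  1.  -0.1  0.2 -0.2 -0.4  0.8 -0.6 -0.3  0.6  0.1]
```

Call:
step_arm --pt "2.7 -0.8 -3 -0.007 -0.023 0" --pt "0 0 -2 0 0 0" --pt "0 0 0 0 0 0" --pt "0 0 0 0 0 0"

```text
clock: 21.77
position: [0.5314, -0.2317, 0.1342]
ee_rot: [0.448, 3.019, -0.027]
force: [0.1, -0.6, -0.0]
width: 0.235
gripper_force: 24.9
```

```bash
python3 -c "
from bot import *
meas('red');meas('red')"
```

```text
(np.int32(203), np.int32(151), np.int32(217), np.int32(171)) (np.int32(341), np.int32(308), np.int32(351), np.int32(339)) (np.int32(253), np.int32(189), np.int32(307), np.int32(240))
off [-1.9 -0.8  3.3] tilt 0.8 BOTTOM in box 0.0 -75.9 68.6 tcp [  3.  -75.1 134.4] [-0.9 -0.3  0.8  0.3  0.6 -0.6 -0.2  1.4 -0.6 -0.2  1.   0.1]
(np.int32(203), np.int32(151), np.int32(217), np.int32(171)) (np.int32(341), np.int32(308), np.int32(351), np.int32(339)) (np.int32(253), np.int32(189), np.int32(307), np.int32(240))
off [-2.  -0.8  3.3] tilt 0.7 BOTTOM in box 0.2 -75.9 68.7 tcp [  3.1 -75.1 134.5] [-0.9 -0.4  0.8  0.4  0.5 -0.8 -0.2  1.4 -0.6 -0.2  1.   0.1]
```

Call:
step_arm --pt "0.2 -0.5 -6 0 -0.008 0" --pt "0 0 -5 0 0 0" --pt "0 0 -4 0 0 0" --pt "0 0 -2 0 0 0" --pt "0 0 0 0 0 0"

```text
clock: 22.48
position: [0.5312, -0.2321, 0.1165]
ee_rot: [0.447, 3.011, -0.025]
force: [0.3, -0.2, -0.4]
width: 0.236
gripper_force: 24.9
```

Call:
step_arm --pt "0 0 -2 0 0 0" --pt "0 0 -2 0 0 0" --pt "0 0 0 0 0 0"

```text
clock: 22.73
position: [0.5316, -0.2322, 0.1131]
ee_rot: [0.447, 3.01, -0.025]
force: [-0.1, 0.4, -1.5]
width: 0.231
gripper_force: 24.9
```

Call:
step_arm --pt "0 0 -3 0 0 0" --pt "0 0 -3 0 0 0" --pt "0 0 -3 0 0 0" --pt "0 0 0 0 0 0"

```text
clock: 23.07
position: [0.5312, -0.2321, 0.1036]
ee_rot: [0.447, 3.011, -0.025]
force: [-0.3, 0.1, -1.2]
width: 0.23
gripper_force: 24.9
```

Call:
step_arm --pt "0 0 -4 0 0 0" --pt "0 0 -4 0 0 0" --pt "0 0 -3 0 0 0" --pt "0 0 0 0 0 0"

```text
clock: 23.4
position: [0.5312, -0.2321, 0.0926]
ee_rot: [0.447, 3.011, -0.025]
force: [0.4, -0.7, 0.3]
width: 0.232
gripper_force: 24.9
```

Call:
step_arm --pt "0 0 -3 0 0 0" --pt "0 0 -3 0 0 0" --pt "0 0 0 0 0 0"

```text
clock: 23.65
position: [0.5313, -0.2322, 0.0868]
ee_rot: [0.447, 3.011, -0.025]
force: [0.0, 0.3, -0.3]
width: 0.23
gripper_force: 24.9
```

Call:
step_arm --pt "0 0 -2 0 0 0" --pt "0 0 -2 0 0 0" --pt "0 0 0 0 0 0"

```text
clock: 23.9
position: [0.5315, -0.2322, 0.083]
ee_rot: [0.447, 3.01, -0.025]
force: [0.0, 0.3, -0.7]
width: 0.234
gripper_force: 24.9
```

Call:
step_arm --pt "0 0 -1.5 0 0 0" --pt "0 0 -1.5 0 0 0" --pt "0 0 0 0 0 0"

```text
clock: 24.15
position: [0.5316, -0.2322, 0.0801]
ee_rot: [0.447, 3.01, -0.025]
force: [-0.3, 0.4, -0.8]
width: 0.232
gripper_force: 24.9
```

Call:
step_arm --pt "0 0 -1.5 0 0 0" --pt "0 0 -1 0 0 0" --pt "0 0 0 0 0 0"

```text
clock: 24.4
position: [0.5315, -0.2322, 0.0776]
ee_rot: [0.447, 3.01, -0.025]
force: [1.4, 0.2, -0.3]
width: 0.231
gripper_force: 24.9
```

Call:
step_arm --pt "0 0 -1 0 0 0" --pt "0 0 -1 0 0 0" --pt "0 0 0 0 0 0"

```text
clock: 24.65
position: [0.5317, -0.2323, 0.0758]
ee_rot: [0.447, 3.01, -0.025]
force: [0.2, -0.5, -0.4]
width: 0.233
gripper_force: 24.9
```

Call:
step_arm --pt "0 0 -1 0 0 0" --pt "0 0 -1 0 0 0" --pt "0 0 0 0 0 0"

```text
clock: 24.9
position: [0.5325, -0.2331, 0.0753]
ee_rot: [0.447, 3.008, -0.027]
force: [-3.5, -0.8, 13.2]
width: 0.235
gripper_force: 25.0
```

```bash
python3 -c "
from bot import *
print(observe()['force'],observe()['position']);a=cams.get_image('scene')
for n,c in(('scene',S),('side',D)):
    im=cams.get_image(n)
    print(n,blob(im,'red',proj(c,bw(0,-.0765,.05))[0]))
    for z in(.012,.018):
        q=proj(c,BODY+bw(.0005,-.0765,z));print(z,q.min(0).round(1),q.max(0).round(1))
"
```

```text
[-3.4891192  -0.79855242 13.21004997] [ 0.53250054 -0.23314372  0.07528597]
scene (np.int32(206), np.int32(171), np.int32(216), np.int32(178))
0.012 [203.8 166.9] [218.8 190.8]
0.018 [203.6 165. ] [218.6 188.9]
side (np.int32(340), np.int32(334), np.int32(344), np.int32(348))
0.012 [336.9 320.2] [365.  357.4]
0.018 [337.3 318.2] [365.6 355.7]
```

Call:
step_arm --pt "0 0 1 0 0 0" --pt "0 0 0 0 0 0" --pt "0 0 0 0 0 0" --pt "0 0 0 0 0 0" --gripper 0.45

```text
clock: 25.38
position: [0.5316, -0.2321, 0.0747]
ee_rot: [0.447, 3.01, -0.025]
force: [-0.6, -0.4, 0.5]
width: 0.438
gripper_force: 0.0
```

Call:
step_arm --pt "-1 0.3 10 0 0 0" --pt "-1 0.3 15 0 0 0" --pt "-1 0.3 20 0 0 0" --pt "0 0 25 0.01 0.03 0" --pt "0 0 30 0.01 0.03 0" --pt "0 0 30 0.005 0.02 0" --pt "0 0 0 0 0 0"

```text
clock: 25.97
position: [0.5322, -0.2318, 0.2115]
ee_rot: [0.457, 3.084, -0.007]
force: [1.5, -0.7, 0.6]
width: 0.449
gripper_force: 0.0
```

```bash
python3 -c "
from bot import *
s=observe();print(s['force'],s['position'])
for n,c in(('scene',S),('side',D)):
    im=cams.get_image(n)
    print(n,blob(im,'red',proj(c,bw(0,-.0765,.05))[0]))
    h=proj(c,[bw(.0005,-.0765,z) for z in(.100,.085,.070)]);print(h.round(1).tolist())
    # dark cap: extents near
    e=proj(c,bw(.0005,-.0765,.085))[0].round().astype(int);d=(im.max(2)<60);k=d[e[1]-14:e[1]+15,e[0]-14:e[0]+15].astype(np.uint8)
    l=cv2.connectedComponentsWithStats(k);print([(x[:5]+[e[0]-14,e[1]-14,0,0,0]).tolist() for x in l[2][1:] if x[4]>20])
    eg=proj(c,CAP(.058)+bw(-.0515,-.0765,.012));er=proj(c,CAP(.058)+bw(.0005,-.0765,.012));print('green pred',eg.min(0).round(1),eg.max(0).round(1),'red pred',er.min(0).round(1),er.max(0).round(1))
down(.0525,-.0765,.2)
target([.679,.09,.2],toolR(np.array([0,0,-1.]),yawR(BY)[:,1]))
"
```

```text
[ 1.48570664 -0.67064861  0.59669546] [ 0.53222513 -0.23184742  0.21148125]
scene (np.int32(205), np.int32(170), np.int32(217), np.int32(178))
[[209.1, 159.3], [209.7, 164.2], [210.2, 169.0]]
[[207, 160, 6, 10, 53]]
green pred [223.5 152.9] [232.5 166.6] red pred [205.  157.2] [214.3 171.1]
side (np.int32(340), np.int32(324), np.int32(364), np.int32(348))
[[356.5, 318.2], [355.0, 323.5], [353.5, 328.5]]
[[348, 315, 15, 21, 215]]
green pred [311.  314.3] [328.  338.6] red pred [346.  311.3] [364.4 335.5]
t 26.0667 q [ 0.63  0.4  -0.42  1.71  0.19  1.05  1.42] pos [ 0.5296 -0.2314  0.2066] toolz [ 0.018 -0.007 -1.   ] tooly [ 0.29   0.957 -0.001]
need mm [ 48.9 -16.   -6.6] rot [ 0.0068  0.0181 -0.0003] force [-0.5  0.7 -0.4] 0.4556002795328421 0.0
t 26.0667 q [ 0.63  0.4  -0.42  1.71  0.19  1.05  1.42] pos [ 0.5296 -0.2314  0.2066] toolz [ 0.018 -0.007 -1.   ] tooly [ 0.29   0.957 -0.001]
need mm [149.4 321.4  -6.6] rot [ 0.0068  0.0181 -0.0003] force [-0.5  0.7 -0.4] 0.4556002795328421 0.0
```

Call:
step_arm --pt "12.4 26.8 0 0.001 0.002 0" --pt "12.4 26.8 0 0.001 0.002 0" --pt "12.4 26.8 0 0.001 0.002 0" --pt "12.4 26.8 0 0.001 0.002 0" --pt "12.4 26.8 0 0.001 0.002 0" --pt "12.4 26.8 0 0.001 0.002 0" --pt "12.4 26.8 0 0.001 0.002 0" --pt "12.4 26.8 0 0 0.001 0" --pt "12.4 26.8 -10 0 0.001 0" --pt "12.4 26.8 -15 0 0 0" --pt "12.4 26.8 -20 0 0 0" --pt "12.4 26.8 -20 0 0 0" --pt "0 0 0 0 0 0" --pt "0 0 0 0 0 0" --gripper 0.6

```text
clock: 27.23
position: [0.6756, 0.0926, 0.1368]
ee_rot: [-0.454, -3.102, -0.001]
force: [0.9, -0.7, 0.5]
width: 0.6
gripper_force: 0.0
```

```bash
python3 -c "
from bot import *
target([.679,.09,.068],toolR(np.array([0,0,-1.]),yawR(BY)[:,1]))
shot('w7');c=ld('w7');im=cv2.imread('pics/w7.png')[:,:,::-1]
print(blob(im,'blue',proj(c,[.679,.09,.03])[0],80));P=BODY+[.679,.09,0];print(proj(c,P).min(0),proj(c,P).max(0))
"
```

```text
t 27.2333 q [ 0.05  0.65 -0.43  1.49  0.29  1.07  0.84] pos [0.6756 0.0926 0.1368] toolz [-0.006  0.002 -1.   ] tooly [ 0.287  0.958 -0.   ]
need mm [  3.4  -2.6 -68.8] rot [-0.0015 -0.0059 -0.0041] force [ 0.9 -0.7  0.5] 0.5999440865602518 0.0
(np.int32(259), np.int32(189), np.int32(302), np.int32(234))
[259.94413492 188.14469477] [303.20386599 240.23994586]
```

Call:
step_arm --pt "1.7 -1.3 -15 0 -0.003 -0.002" --pt "1.5 -1.3 -15 0 -0.003 -0.002" --pt "0 0 -17 0 0 0" --pt "0 0 -15 0 0 0" --pt "0 0 -7 0 0 0" --pt "0 0 0 0 0 0"

```text
clock: 27.78
position: [0.6795, 0.0857, 0.0695]
ee_rot: [0.469, 3.104, 0.0]
force: [-0.9, -0.7, -0.3]
width: 0.601
gripper_force: 0.0
```

```bash
python3 -c "
from bot import *
target([.679,.09,.067],toolR(np.array([0,0,-1.]),yawR(BY)[:,1]))
"
```

```text
t 27.7833 q [ 0.04  0.71 -0.4   1.55  0.32  0.95  0.81] pos [0.6795 0.0857 0.0695] toolz [ 0.003 -0.    -1.   ] tooly [0.296 0.955 0.001]
need mm [-0.5  4.3 -2.5] rot [0.0002 0.0026 0.0054] force [-0.9 -0.7 -0.3] 0.6010112296391803 0.0
```

Call:
step_arm --pt "-0.3 3.5 -2 0 0 0.003" --pt "0 0 0 0 0 0"

```text
clock: 27.95
position: [0.6807, 0.0918, 0.0699]
ee_rot: [0.461, 3.101, 0.004]
force: [-0.8, -0.2, 0.1]
width: 0.598
gripper_force: 0.0
```

Call:
step_arm --pt "0 0 0 0 0 0" --pt "0 0 0 0 0 0" --pt "0 0 0 0 0 0" --pt "0 0 0 0 0 0" --pt "0 0 0 0 0 0" --pt "0 0 0 0 0 0" --gripper 0.1 --force 40

```text
clock: 28.45
position: [0.6804, 0.0911, 0.069]
ee_rot: [0.462, 3.102, 0.003]
force: [-1.5, -0.1, -1.0]
width: 0.229
gripper_force: 39.9
```

Call:
step_arm --pt "0 0 10 0 0 0" --pt "0 0 25 0 0 0" --pt "0 0 30 0 0 0" --pt "0 0 30 0 0 0" --pt "0 0 30 0 0 0" --pt "0 0 20 0 0 0" --pt "0 0 0 0 0 0"

```text
clock: 29.03
position: [0.6827, 0.0922, 0.2203]
ee_rot: [0.461, 3.095, 0.008]
force: [0.5, 1.0, 0.1]
width: 0.23
gripper_force: 39.9
```

```bash
python3 -c "
from bot import *
down(.0535,-.0765,.16)
"
```

```text
t 29.0333 q [ 0.06  0.58 -0.44  1.39  0.25  1.21  0.87] pos [0.6827 0.0922 0.2203] toolz [ 0.013  0.003 -1.   ] tooly [0.291 0.957 0.007]
need mm [-103.2 -340.   -60.3] rot [-0.0032  0.0134  0.0009] force [0.5 1.  0.1] 0.22996377631710183 39.93011176586151
```

Call:
step_arm --pt "-4 -12 0 0 0.001 0" --pt "-8 -26 0 0 0.001 0" --pt "-9.5 -31.5 0 0 0.001 0" --pt "-9.5 -31.5 0 0 0.001 0" --pt "-9.5 -31.5 0 0 0.001 0" --pt "-9.5 -31.5 0 0 0.001 0" --pt "-9.5 -31.5 0 0 0.001 0" --pt "-9.5 -31.5 0 0 0.001 0" --pt "-9.5 -31.5 0 0 0.001 0" --pt "-9.5 -31.5 0 0 0.001 0" --pt "-9 -28 -10 0 0.001 0" --pt "-5 -17 -15 0 0.001 0" --pt "-1.2 -4.5 -20 0 0 0" --pt "0 0 -10 0 0 0" --pt "0 0 0 0 0 0" --pt "0 0 0 0 0 0"

```text
clock: 30.37
position: [0.5766, -0.2472, 0.1582]
ee_rot: [-0.46, -3.099, -0.002]
force: [0.3, -0.5, 0.6]
width: 0.234
gripper_force: 39.9
```

```bash
python3 -c "
from bot import *
down(.0535,-.0765,.16);meas('blue')
"
```

```text
t 30.3667 q [ 0.59  0.54 -0.4   1.61  0.24  1.04  1.39] pos [ 0.5766 -0.2472  0.1582] toolz [-0.009  0.003 -1.   ] tooly [ 0.29   0.957 -0.   ]
need mm [ 2.8 -0.5  1.8] rot [-0.0026 -0.0087 -0.0003] force [ 0.3 -0.5  0.6] 0.2336966603365968 39.93130803108215
(np.int32(184), np.int32(147), np.int32(198), np.int32(169)) (np.int32(379), np.int32(291), np.int32(410), np.int32(332)) (np.int32(254), np.int32(197), np.int32(310), np.int32(247))
off [-2.7 -2.3 -1.4] tilt -1.4 BOTTOM in box 50.7 -78.8 88.9 tcp [ 51.5 -76.5 159.3] [-1.1 -0.5  0.5 -1.2 -0.5  0.7 -0.7 -0.1 -0.8 -0.5 -0.4 -0.1]
```

Call:
step_arm --pt "2.2 1.2 -10 0 0 0" --pt "0 0 -10 0 0 0" --pt "0 0 0 0 0 0" --pt "0 0 0 0 0 0"

```text
clock: 30.85
position: [0.5787, -0.2468, 0.1378]
ee_rot: [-0.461, -3.099, -0.001]
force: [-0.4, -0.7, -0.2]
width: 0.226
gripper_force: 39.9
```

```bash
python3 -c "
from bot import *
down(.0535,-.0765,.16);meas('blue');meas('blue')
"
```

```text
t 30.85 q [ 0.58  0.56 -0.4   1.63  0.25  1.01  1.38] pos [ 0.5787 -0.2468  0.1378] toolz [-0.009  0.002 -1.   ] tooly [ 0.291  0.957 -0.001]
need mm [ 0.7 -1.  22.2] rot [-0.0018 -0.0088  0.0004] force [-0.4 -0.7 -0.2] 0.22565139335258794 39.93125796318054
(np.int32(185), np.int32(155), np.int32(198), np.int32(176)) (np.int32(375), np.int32(300), np.int32(406), np.int32(339)) (np.int32(254), np.int32(197), np.int32(310), np.int32(247))
off [-3.1 -2.1 -2.4] tilt -1.0 BOTTOM in box 51.2 -77.9 67.1 tcp [ 53.  -75.8 138.5] [-1.3  0.3  0.6  0.2 -0.9 -0.4 -0.8 -0.2 -0.9 -0.4 -0.7 -0.1]
(np.int32(184), np.int32(154), np.int32(197), np.int32(176)) (np.int32(375), np.int32(300), np.int32(406), np.int32(339)) (np.int32(254), np.int32(197), np.int32(310), np.int32(247))
off [-2.  -2.2 -2.7] tilt -0.4 BOTTOM in box 52.0 -78.2 67.5 tcp [ 53.4 -75.9 139.2] [-0.8  1.   0.6  0.8 -0.9 -0.6 -0.8 -0.3 -0.6 -0.4 -0.8 -0. ]
```

Call:
step_arm --pt "1.3 1.2 -5 0 0 0" --pt "0 0 -4 0 0 0" --pt "0 0 -3 0 0 0" --pt "0 0 0 0 0 0"

```text
clock: 31.48
position: [0.5801, -0.2458, 0.1258]
ee_rot: [-0.461, -3.099, -0.001]
force: [-0.5, 0.5, 0.0]
width: 0.231
gripper_force: 39.9
```

Call:
step_arm --pt "0 0 -2 0 0 0" --pt "0 0 -2 0 0 0" --pt "0 0 0 0 0 0"

```text
clock: 31.73
position: [0.5805, -0.2459, 0.1225]
ee_rot: [-0.462, -3.1, -0.0]
force: [0.2, -0.2, 0.1]
width: 0.229
gripper_force: 39.9
```

Call:
step_arm --pt "0 0 -2 0 0 0" --pt "0 0 -1 0 0 0" --pt "0 0 0 0 0 0"

```text
clock: 31.98
position: [0.5805, -0.2459, 0.1197]
ee_rot: [-0.462, -3.1, -0.0]
force: [0.4, -0.9, 0.5]
width: 0.231
gripper_force: 39.9
```

Call:
step_arm --pt "0 0 -1.5 0 0 0" --pt "0 0 -1.5 0 0 0" --pt "0 0 0 0 0 0"

```text
clock: 32.23
position: [0.5805, -0.2459, 0.1166]
ee_rot: [-0.462, -3.1, -0.0]
force: [0.8, 0.1, -0.2]
width: 0.229
gripper_force: 39.9
```

Call:
step_arm --pt "0 0 -2 0 0 0" --pt "0 0 -2 0 0 0" --pt "0 0 0 0 0 0"

```text
clock: 32.48
position: [0.5804, -0.2459, 0.1124]
ee_rot: [-0.462, -3.1, -0.0]
force: [-0.5, 0.9, -0.7]
width: 0.228
gripper_force: 39.9
```

Call:
step_arm --pt "0 0 -3 0 0 0" --pt "0 0 -3 0 0 0" --pt "0 0 0 0 0 0"

```text
clock: 32.73
position: [0.5803, -0.2459, 0.1061]
ee_rot: [-0.462, -3.099, -0.0]
force: [0.1, 0.8, -0.8]
width: 0.227
gripper_force: 39.9
```

Inside the pocket; floor is expected at TCP z ≈ 0.08–0.084.

Call:
step_arm --pt "0 0 -4 0 0 0" --pt "0 0 -4 0 0 0" --pt "0 0 -4 0 0 0" --pt "0 0 0 0 0 0"

```text
clock: 33.07
position: [0.58, -0.2458, 0.0938]
ee_rot: [-0.461, -3.099, -0.001]
force: [0.0, 0.1, -0.6]
width: 0.229
gripper_force: 39.9
```

Call:
step_arm --pt "0 0 -3 0 0 0" --pt "0 0 -3 0 0 0" --pt "0 0 0 0 0 0"

```text
clock: 33.32
position: [0.5803, -0.2459, 0.0882]
ee_rot: [-0.462, -3.1, -0.0]
force: [-0.5, 0.7, -1.0]
width: 0.23
gripper_force: 39.9
```

Call:
step_arm --pt "0 0 -1.5 0 0 0" --pt "0 0 -1.5 0 0 0" --pt "0 0 0 0 0 0"

```text
clock: 33.57
position: [0.5806, -0.2459, 0.0856]
ee_rot: [-0.462, -3.1, -0.0]
force: [0.7, -0.1, -0.7]
width: 0.226
gripper_force: 39.9
```

Call:
step_arm --pt "0 0 -1.5 0 0 0" --pt "0 0 -1 0 0 0" --pt "0 0 0 0 0 0"

```text
clock: 33.82
position: [0.5806, -0.2459, 0.0832]
ee_rot: [-0.462, -3.1, -0.0]
force: [-0.0, 0.0, -0.4]
width: 0.229
gripper_force: 39.9
```

Call:
step_arm --pt "0 0 -1 0 0 0" --pt "0 0 -1 0 0 0" --pt "0 0 0 0 0 0"

```text
clock: 34.07
position: [0.5806, -0.2459, 0.0812]
ee_rot: [-0.462, -3.1, -0.0]
force: [0.3, 0.2, -0.2]
width: 0.229
gripper_force: 39.9
```

Call:
step_arm --pt "0 0 -1 0 0 0" --pt "0 0 -0.5 0 0 0" --pt "0 0 0 0 0 0"

```text
clock: 34.32
position: [0.5812, -0.2462, 0.0809]
ee_rot: [-0.462, -3.102, 0.0]
force: [-2.4, -0.2, 8.2]
width: 0.229
gripper_force: 40.0
```

Call:
step_arm --pt "0 0 -1 0 0 0" --pt "0 0 -0.5 0 0 0" --pt "0 0 0 0 0 0"

```text
clock: 34.57
position: [0.5819, -0.2464, 0.0808]
ee_rot: [-0.463, -3.103, 0.001]
force: [-5.0, -0.4, 18.7]
width: 0.228
gripper_force: 40.0
```

Firm floor contact at the expected height. Release and withdraw clear.

Call:
step_arm --pt "0 0 1.5 0 0 0" --pt "0 0 0 0 0 0" --pt "0 0 0 0 0 0" --pt "0 0 0 0 0 0" --gripper 0.45

```text
clock: 34.9
position: [0.5805, -0.2459, 0.0796]
ee_rot: [-0.462, -3.1, -0.0]
force: [-0.3, 1.0, -1.2]
width: 0.438
gripper_force: 0.0
```

Call:
step_arm --pt "0 0 8 0 0 0" --pt "0 0 15 0 0 0" --pt "0 0 20 0 0 0" --pt "0 0 30 0 0 0" --pt "0 0 35 0 0 0" --pt "0 0 35 0 0 0" --pt "-20 -20 20 0 0 0" --pt "-20 -25 10 0 0 0" --pt "-20 -25 0 0 0 0" --pt "-20 -25 0 0 0 0" --pt "-20 -25 0 0 0 0" --pt "-20 -25 0 0 0 0" --pt "-20 -25 0 0 0 0" --pt "0 0 0 0 0 0"

```text
clock: 36.07
position: [0.4348, -0.4227, 0.253]
ee_rot: [-0.476, -3.095, 0.006]
force: [-0.7, -1.0, -0.6]
width: 0.447
gripper_force: 0.0
```

```bash
python3 -c "
from bot import *
s=observe();print(s['clock'],s['force'],s['position'])
def C(k):return bw(k,-.0765,.012)
for n,c in(('scene',S),('side',D)):
    im=cams.get_image(n);cv2.imwrite(f'pics/f_{n}.png',im[:,:,::-1])
    for col,k in(('red',.0005),('blue',.0525),('green',-.0515)):
        e=proj(c,CAP(.058)+C(k));d=(im.max(2)<75).astype(np.uint8);o=proj(c,C(k)+[0,0,.075])[0]
        l=cv2.connectedComponentsWithStats(d);g=[x.tolist() for x,ce in zip(l[2][1:],l[3][1:]) if x[4]>15 and np.hypot(*(ce-o))<9]
        print(n,col,'cap pred',e.min(0).round(),e.max(0).round(),'dark',[(x[0],x[1],x[0]+x[2],x[1]+x[3]) for x in g], 'body',blob(im,col,proj(c,C(k)+[0,0,.05])[0],15) if col!='green' else '')
    r,g,b=[im[...,i].astype(int) for i in range(3)];M=((r>200)&(g>90)&(g<200)&(b<.6*g)).astype(np.uint8)
    o=proj(c,bw(0,.0445,.064))[0];l=cv2.connectedComponentsWithStats(M);print('palette',[x.tolist() for x,ce in zip(l[2][1:],l[3][1:]) if x[4]>100 and np.hypot(*(ce-o))<15]);q=proj(c,[bw(x*.0535,.0445+y*.0265,.064) for x in(-1,1) for y in(-1,1)]);print(q.min(0).round(1),q.max(0).round(1))
"
```

```text
36.0667 [-0.70701324 -0.96088678 -0.56041153] [ 0.43477755 -0.42272369  0.25295005]
scene red cap pred [205. 157.] [214. 171.] dark [(206, 159, 213, 170)] body (np.int32(205), np.int32(170), np.int32(217), np.int32(178))
scene blue cap pred [186. 162.] [196. 176.] dark [(188, 163, 195, 175)] body (np.int32(187), np.int32(174), np.int32(199), np.int32(183))
scene green cap pred [223. 153.] [232. 167.] dark [(225, 155, 232, 166)] body 
palette [[206, 185, 41, 18, 346]]
[202.3 183. ] [249.7 204.3]
side red cap pred [346. 311.] [364. 335.] dark [] body (np.int32(340), np.int32(325), np.int32(363), np.int32(348))
side blue cap pred [380. 308.] [400. 332.] dark [] body (np.int32(373), np.int32(328), np.int32(380), np.int32(345))
side green cap pred [311. 314.] [328. 339.] dark [(313, 317, 327, 338)] body 
palette [[305, 253, 66, 28, 1493]]
[303.6 250.6] [371.8 280.3]
```

```bash
python3 -c "
from cell import job
print(job.sign_off())"
```

```text
the job is handed in; nothing more can be done
None
```

I handed the job in at about 36 s on the clock: the palette lies wells-down in its recess, and the red and blue bottles stand upright on the floors of the middle and +x pockets. Red caught the pocket edge at about 35 N on the first try and went in on the second; the green bottle was not touched, and the final camera check agrees with all three placements.

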